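# Loosen the beads and hold the dispenser gate at its mark

## Robot

A 6-joint arm with a two-finger parallel gripper is mounted at the origin on a cart in front of the work surface, level with it; the furniture and walls round the work are solid. World frame = base frame: x ahead of the robot, y to its left, z up, the work surface at z = 0. Lengths are in m, angles in rad, forces in N, time in s.
With the tool pointing down it reaches from about 0.4 to 0.825 m from the base axis. Payload 7 kg.
Tool frame: the origin (TCP) lies midway between the tips of the shut fingers; the grasp point (between the pads) lies 19 mm behind it; z points along the fingers, x is the direction in which the jaws open and shut, and the axes are right-handed (so a half turn about z gives the same grasp; the last joint's range is limited). The gripper opens to 88 mm and grips with 3 to 60 N. Pads are 19 mm wide; open, the fingers measure 130 mm over their backs; the gripper's body (78 mm by 193 mm) begins 47 mm behind the grasp point.
Start: joints at [-0.974, 0.359, 0.012, 0, -1.224, -0.288], TCP at [0.205, -0.643, 0.227] pointing down, gripper open.
Joint ranges: [-3.07, 3.07], [-1.43, 2.12], [-1.02, 1.25], [-3.03, 1.67], [-3.05, -0], [-3.03, 3.03]. Speed limits (rad/s): [2.39, 2.39, 3.01, 3.14, 3.14, 3.14].

## Interface

Orientations are given as a rotation vector (axis times angle).
In Python, from rig import readout, capture, arm gives the robot as it stands.
- The arm moves only by the tool apply_moves, never from a script. Its argument "rows" is a list of rows, each a list of 3 entries, a list of its own where there are three numbers: the gripper's target within -1 to 1 (shut at 1, half-way at 0, fully open at -1), then the shift along the tool's x, y, z in m, then the turn about the tool's z in degrees. In form: [[hand, [x, y, z], twist], ...]. A call has 1 to 5 rows; each row is the pose to reach, as a shift and turn from the pose measured when the call began, along the tool's axes at that moment; what a row does not reach only later rows make up. A row lasts 1/12 s, in which the tool goes at most 41.7 mm and 7.16 degrees, less where a joint would pass 70% of its speed; a pose out of reach is approached as far as the arm can. A call with a gripper value outside its range is refused whole. The fingers move at their own pace and stop on an object; "squeeze" is the grip in N (left out, the last holds). Time passes only in rows, so rows that repeat a pose let the fingers close. It gives the time, the measured TCP pose, the force and the opening at its end, in the units of the state.
- readout.read_state(): the state, without advancing time (a new reading comes with each control period).
- capture(name): name is "side" or "top" or "wrist"; returns a dict with "frame" (384x512x3 uint8, blue, green, red), "K" (3x3 intrinsics, pixels), "xyz" and "attitude" of the camera in the world. Camera axes: x right, y down, z forward; pixel columns grow to the right and rows downward; lengths in m; the calibration is good to about 2 mm. A picture is of the moment at which its call begins. There is no depth.
- arm.hand_in(): hands the job in, once; it reports no verdict.
The state is a dict: "time": time; "q": joint angles; "dq": joint speeds; "joint_efforts": joint torques, N m; "tcp_pos": TCP position; "orientation": TCP orientation; "contact_force": force on the tool from outside, world axes, zero at the start; "moment": the same for the moment, N m; "grip_width": opening from 0.0 (shut) to 1.0 (fully open).
Only numpy, scipy, OpenCV 4.12 (cv2) and the standard library are available. Lean on these libraries where they do the work, as an engineer would, in place of code of your own. Each camera call takes 0.05 s, during which the arm holds its last target.

## Task

Take the stirring rod from its holder and stir the beads in the dispenser's clear hopper right down at the bottom, at least two full turns round, with the gate shut; then stand the rod in the empty glass beaker and let go of it. Only then pull the dispenser's spring-return gate out by its upright handle until the line through the handle is level with the pointer on the guide, so that all the beads drop into the tray, and finish still holding the handle there (let go and the gate springs shut). Leave the timer, the vial and the flask alone, and do not knock the beaker over.

Things in the scene. Friction and masses are not known exactly. Their poses are not given: they have to be found in the camera images.
- dispenser: Bead dispenser, aluminium frame fixed to the worktop, 262 x 124 x 116 mm. Origin on the worktop under the hopper's axis, z up; the gate is pulled along -x; y left. A clear catch tray (78 x 104 mm in x, y; rim 50 mm high) is fixed under the hopper. The gate's two guides run forward to x = -203 mm at y = +-38 to +-57 mm, tops 70 mm high.
- hopper_mouth (a point): Centre of the open rim of the hopper, a clear upright round tube, 64 mm inside, 70 mm outside; rim 116 mm above the worktop. The flat steel gate is its floor, whose top is 68 mm above the worktop; the six beads lie on it in one layer.
- gate (a joint): Travel of the gate in m: 0 shut, growing as it is pulled out along the dispenser's -x, end stop at 0.105. A spring pulls it shut: about 2 N at 0, growing by 60 N/m (6 to 7 N at the mark). All beads have dropped out by about 0.065 of travel, before any place of the mark.
- gate_grip (a point): On the axis of the gate's upright handle, 100 mm above the worktop: a black round post, 18 mm in diameter, from 75 to 120 mm above the worktop (foot below 26 mm wide). A black line across the gate runs through this axis along the dispenser's y. Shut, it is 85 mm in front (-x) of the hopper's axis.
- mark (a point): Tip of the small dark pointer clamped on the gate's left (+y) guide; its top is 73 mm above the worktop. Its place along the guide varies, at 70 to 86 mm of gate travel. The gate is at the mark when gate_grip and this point have the same x in the dispenser's frame.
- rod_mid (a point): Stirring rod, plain grey round rod, 10 mm in diameter, 160 mm long, about 20 g; this is its centre, 80 mm from either end; z along the rod towards its upper end. It starts upright in the holder, standing 120 mm out of it.
- rod_tip (a point): Centre of the stirring rod's lower end face.
- holder: White block 60 x 60 x 50 mm high, fixed to the worktop, with a 12 mm hole, 40 mm deep, in the middle of its top, for the rod. Origin at the centre of its underside.
- beaker: Empty loose glass beaker, 71 mm high, 56 mm outside at the rim, about 46 mm inside, floor 3 mm thick, about 150 g, open at the top. Origin at the centre of its underside. The rod stands leaning in it.
- bead0_center (a point): Centre of one of the six loose white ceramic beads (balls 16 mm in diameter, 10 g) in the hopper.
- bead1_center (a point): Centre of one of the six loose white ceramic beads (balls 16 mm in diameter, 10 g) in the hopper.
- bead2_center (a point): Centre of one of the six loose white ceramic beads (balls 16 mm in diameter, 10 g) in the hopper.
- bead3_center (a point): Centre of one of the six loose white ceramic beads (balls 16 mm in diameter, 10 g) in the hopper.
- bead4_center (a point): Centre of one of the six loose white ceramic beads (balls 16 mm in diameter, 10 g) in the hopper.
- bead5_center (a point): Centre of one of the six loose white ceramic beads (balls 16 mm in diameter, 10 g) in the hopper.
- timer: Bystander: bench timer, 64 x 64 x 19 mm, origin under its centre.
- vial: Bystander: capped vial, 31 mm in diameter, 60 mm high, origin under its centre.
- flask: Bystander: conical glass flask, 64 mm in diameter, 106 mm high, origin under its centre.
Not all that is in view belongs to the job. What is shaped like the beaker but purple or yellow is not meant.

How it is judged:
On the way, in this order (a step that is already met when the one before it is completed fails the run):
1. the rod's tip is down among the beads, on the far side of the hopper's middle (z of rod_tip in the frame of dispenser between 0.06 and 0.086 m and y of rod_tip in the frame of dispenser between -0.033 and 0.033 m and x of rod_tip in the frame of dispenser between 0.007 and 0.033 m), for 0.05 s.
2. the rod has swept to the near side (z of rod_tip in the frame of dispenser between 0.06 and 0.086 m and y of rod_tip in the frame of dispenser between -0.033 and 0.033 m and x of rod_tip in the frame of dispenser between -0.033 and -0.007 m), for 0.05 s.
3. and round to the far side again (all of step 1), for 0.05 s.
4. and to the near side again, the beads having been moved (all of step 2 and distance of any of bead0_center, bead1_center, bead2_center, bead3_center, bead4_center, bead5_center from where it was at the start of the episode above 0.008 m), for 0.05 s.
5. the rod stands in the beaker and is let go (horizontal distance between rod_tip and beaker below 0.027 m and height (world z) of rod_tip below 0.03 m and contact force between rod and the fingers below 0.05 N), for 0.2 s.
At the end, for the whole second after the job is handed in: The fingers hold the gate (contact over 1 N), still, with the handle's line within 6 mm of the pointer; all six beads lie in the catch tray; the rod stands in the upright beaker, let go (all of step 5 and x of gate_grip in the frame of mark between -0.006 and 0.006 m and contact force between gate and the fingers above 1 N and velocity of joint gate between -0.01 and 0.01 m/s and z of each of bead0_center, bead1_center, bead2_center, bead3_center, bead4_center, bead5_center in the frame of dispenser below 0.05 m and x of bead0_center in the frame of dispenser between -0.039 and 0.039 m and y of bead0_center in the frame of dispenser between -0.052 and 0.052 m and x of bead1_center in the frame of dispenser between -0.039 and 0.039 m and y of bead1_center in the frame of dispenser between -0.052 and 0.052 m and x of bead2_center in the frame of dispenser between -0.039 and 0.039 m and y of bead2_center in the frame of dispenser between -0.052 and 0.052 m and x of bead3_center in the frame of dispenser between -0.039 and 0.039 m and y of bead3_center in the frame of dispenser between -0.052 and 0.052 m and x of bead4_center in the frame of dispenser between -0.039 and 0.039 m and y of bead4_center in the frame of dispenser between -0.052 and 0.052 m and x of bead5_center in the frame of dispenser between -0.039 and 0.039 m and y of bead5_center in the frame of dispenser between -0.052 and 0.052 m and angle between beaker's own z axis and vertical below 0.2 rad); the arm keeps its last pose, push and grip.
It fails at once if the gate is opened by more than 8 mm while the rod is not in the beaker (value of joint gate above 0.008 m and not (horizontal distance between rod_tip and beaker below 0.027 m and height (world z) of rod_tip below 0.03 m)).
It fails at once if the beaker is knocked over (angle between beaker's own z axis and vertical above 0.6 rad).
It fails at once if the timer is moved by more than 30 mm (distance of timer from where it was at the start of the episode above 0.03 m).
It fails at once if the vial is moved by more than 30 mm (distance of vial from where it was at the start of the episode above 0.03 m).
It fails at once if the flask is moved by more than 30 mm (distance of flask from where it was at the start of the episode above 0.03 m).
It also fails if it takes over 72 s, if anything falls off the work surface, if the arm or the gripper's body presses on something with over 40 N, if the wrist force passes 120 N, or if a joint passes its speed limit or range.

## Working session

There is one attempt and no reset: what is moved stays moved. The work goes in short steps, Python scripts to look and compute and a tool call to move; the robot and the scene stay as the last step left them, time stands still between calls to the robot, and variables do not carry over. Pictures are saved under pics/ and viewed, and the job is handed in when it is done.

Besides the shell and the picture viewer there is one more tool, called after "Request:" as name(argument=value, ...), one argument or row to a line, values as JSON. apply_moves: Moves the arm, as the interface text tells. Its arguments: {"type":"object","properties":{"rows":{"type":"array","items":{"type":"array"}},"squeeze":{"type":"number"}},"required":["rows"]}

```bash
ls; mkdir -p pics; python3 - <<'E'
from rig import readout,capture,arm
import cv2,numpy as np
s=readout.read_state()
for k,v in s.items(): print(k,np.round(v,4))
for n in ["side","top","wrist"]:
    c=capture(n); cv2.imwrite(f"pics/{n}0.png",c["frame"]); print(n,c["K"],c["xyz"],c["attitude"])
E
```

```text
pics
time 0.0
q [-9.7390e-01  3.5940e-01  1.1100e-02 -3.0000e-04 -1.2241e+00 -2.8810e-01]
dq [-0.      0.0002  0.0003  0.0002 -0.     -0.0006]
joint_efforts [-2.50000e-03 -5.82718e+01  2.93053e+01  6.99670e+00  6.70000e-03
 -2.00000e-04]
tcp_pos [ 0.205  -0.6426  0.2256]
orientation [-1.8527e+00 -2.5353e+00 -1.4000e-03]
contact_force [ 0.2075 -0.189  -0.1354]
moment [-0.0332  0.0038 -0.0077]
grip_width 0.9988
side [[466.32383549   0.         261.21979044]
 [  0.         466.32383549 189.41752293]
 [  0.           0.           1.        ]] [ 0.47169509 -1.14388307  0.92198902] [-2.17872222  0.11871799 -0.05925389]
top [[413.89586167   0.         257.7959518 ]
 [  0.         413.89586167 183.13564183]
 [  0.           0.           1.        ]] [0.38782755 0.02023967 1.3925325 ] [-2.13181694  2.15402971 -0.14541565]
wrist [[298.17667294   0.         254.59548888]
 [  0.         298.17667294 192.38984519]
 [  0.           0.           1.        ]] [ 0.13302839 -0.66654816  0.38393177] [1.74359608 2.38725168 0.34192437]
```

View pics/side0.png

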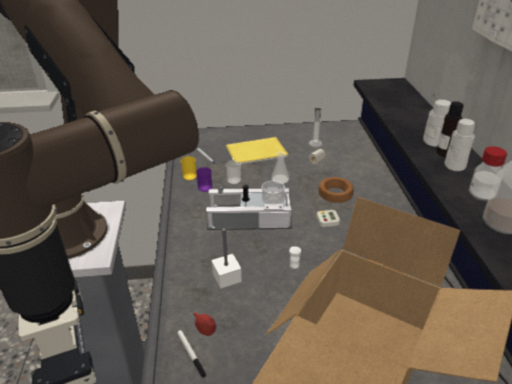

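View pics/top0.png

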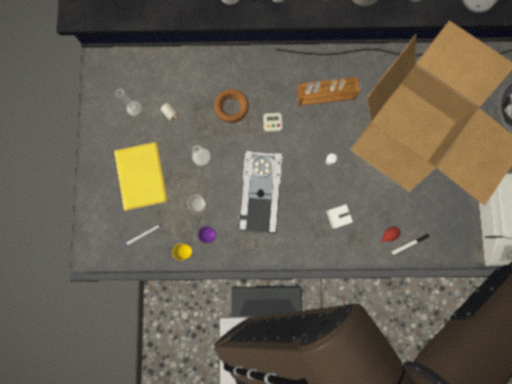

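View pics/wrist0.png

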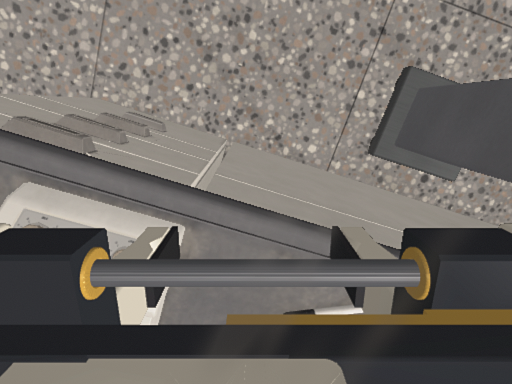

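The side view shows the dispenser near (250,210), the holder and rod near (226,270), the clear beaker near (234,172), and the flask near (280,168). The top view shows the dispenser at (261,190), the holder at (340,216), and clear round things at (201,156) and (196,203). I'll enlarge these.

```bash
cat > h.py <<'E'
import cv2,numpy as np
from scipy.spatial.transform import Rotation as R
from rig import readout,capture,arm
def snap(n,tag):
    c=capture(n); cv2.imwrite(f"pics/{tag}.png",c["frame"]); np.savez(f"pics/{tag}.npz",K=c["K"],xyz=c["xyz"],att=c["attitude"]); return c
def load(tag):
    z=np.load(f"pics/{tag}.npz"); return z["K"],z["xyz"],R.from_rotvec(z["att"]).as_matrix()
def ray(tag,u,v,h):
    K,t,M=load(tag); d=M@np.linalg.solve(K,[u,v,1.]); return t+d*(h-t[2])/d[2]
def tri(obs):
    A=np.zeros((3,3));b=np.zeros(3)
    for tag,u,v in obs:
        K,t,M=load(tag); d=M@np.linalg.solve(K,[u,v,1.]); d/=np.linalg.norm(d); P=np.eye(3)-np.outer(d,d); A+=P;b+=P@t
    return np.linalg.solve(A,b)
def proj(tag,p):
    K,t,M=load(tag); c=K@(M.T@(np.asarray(p)-t)); return c[:2]/c[2]
def crop(tag,out,x0,y0,x1,y1,f):
    im=cv2.imread(f"pics/{tag}.png")[y0:y1,x0:x1]
    im=cv2.resize(im,None,fx=f,fy=f,interpolation=cv2.INTER_CUBIC)
    for x in range((x0//10+1)*10,x1,10):
        cv2.line(im,(int((x-x0+.5)*f),0),(int((x-x0+.5)*f),6),(0,0,255),1); cv2.putText(im,str(x),(int((x-x0)*f)-8,18),0,.38,(0,0,255),1)
    for y in range((y0//10+1)*10,y1,10):
        cv2.line(im,(0,int((y-y0+.5)*f)),(6,int((y-y0+.5)*f)),(0,0,255),1); cv2.putText(im,str(y),(8,int((y-y0)*f)+8),0,.38,(0,0,255),1)
    cv2.imwrite(f"pics/{out}.png",im)
E
python3 - <<'E'
from h import *
snap("side","s1");snap("top","t1")
crop("t1","t1a",160,140,290,240,6)
crop("t1","t1b",305,130,385,240,5)
crop("s1","s1a",170,140,310,250,5.5)
crop("s1","s1b",195,220,315,300,6)
E
```

```text
(no output)
```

View pics/t1a.png

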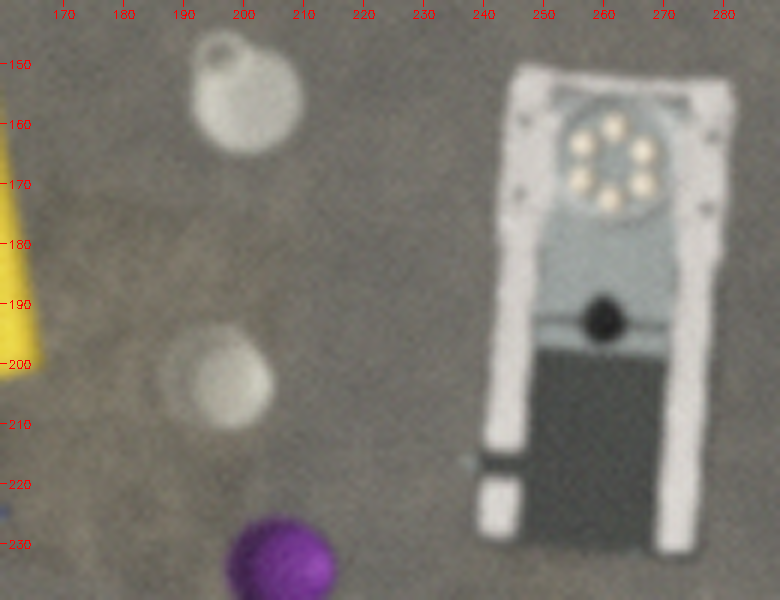

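View pics/t1b.png

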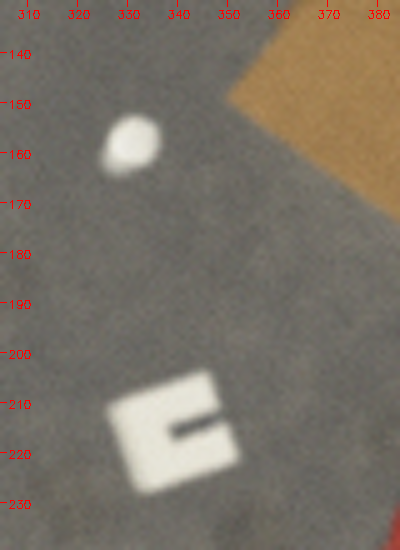

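View pics/s1a.png

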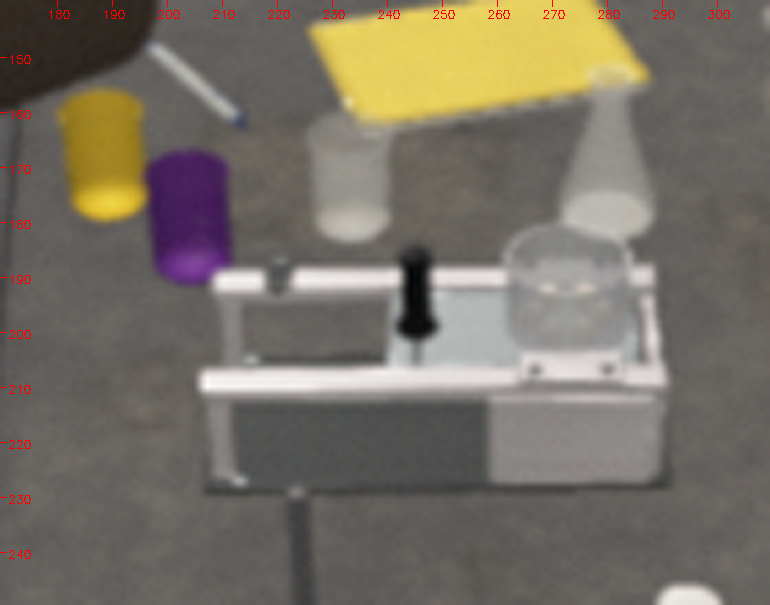

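View pics/s1b.png

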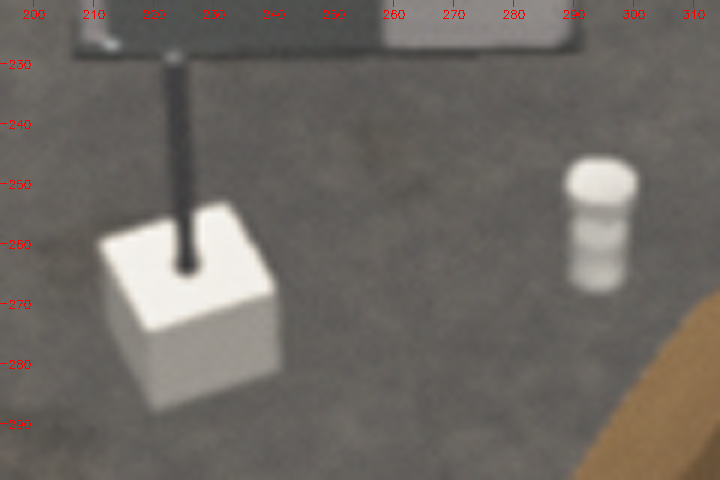

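Clear and beaker-shaped candidates:
- Top (196,203) / side (233,170) is a straight cylinder with no neck, so it is the beaker.
- Top (200,156) / side (281,170) has a neck, so it is the flask.
- The purple one at (207,234) and the yellow one at (182,252) are not meant.

The crops confirm this. Next I'll measure the positions.

```bash
python3 - <<'E'
from h import *
from scipy.optimize import least_squares
np.set_printoptions(precision=4,suppress=True)
# dispenser fit
obs=[("t1",(260,193),(-.085,0,.12)),("t1",(239,228.8),(-.203,.057,.07)),("t1",(246,229.2),(-.203,.038,.07)),
("t1",(269,231.3),(-.203,-.038,.07)),("t1",(274.6,231.3),(-.203,-.057,.07)),
("s1",(244.5,186),(-.085,0,.12)),
("t1",(261.2,167.2),(0,0,.076)),("s1",(206.5,208.5),(-.203,-.057,.07)),("s1",(208.5,189.5),(-.203,.057,.07)),]
def f(p):
    r=[]
    for t,uv,l in obs:
        c,s=np.cos(p[2]),np.sin(p[2]); w=[p[0]+c*l[0]-s*l[1],p[1]+s*l[0]+c*l[1],l[2]]
        r+=list(proj(t,w)-uv)
    return r
q=least_squares(f,[.55,0,0],loss="soft_l1"); p=q.x; print("disp",p,np.degrees(p[2]));print(np.round(f(p),1).reshape(-1,2))
def loc(w):
    c,s=np.cos(p[2]),np.sin(p[2]); d=np.array(w[:2])-p[:2]; return np.array([c*d[0]+s*d[1],-s*d[0]+c*d[1]])
print("handle top",ray("t1",260,193,.12),loc(ray("t1",260,193,.12)))
print("handle tri",tri([("t1",260,193),("s1",244.5,187)]))
for h in(.07,.073): print("pointer top",loc(ray("t1",243.5,216.7,h)),"side",loc(ray("s1",220,187.5,h)))
print("ptr inner end",loc(ray("t1",247,216.7,.073)))
hc=[ray("t1",*u,.05) for u in [(326.5,211),(346.5,204),(352.5,222),(332.5,228)]]
print("holder",np.mean(hc,0),[np.linalg.norm(hc[i]-hc[i-1]) for i in range(4)])
hs=[ray("s1",*u,.05) for u in [(211,260),(232,253.5),(240,268),(219,274.5)]]
print("holder s",np.mean(hs,0),[np.linalg.norm(hs[i]-hs[i-1]) for i in range(4)])
print("rod base s",ray("s1",225.5,264,.05),"t",ray("t1",339,216,.05))
print("rod top s",ray("s1",223.3,229,.17),"t",ray("t1",349.5,212,.17),tri([("s1",223.3,229),("t1",349.5,212)]))
print("beaker base t",ray("t1",198.5,203.5,0.0),"rim",ray("t1",194.5,202.5,.071),"s base",ray("s1",233.5,179.5,.0), "s rim",ray("s1",234,164,.071))
print("flask",ray("t1",201,156,0.), "vial",ray("t1",329,160,0),ray("s1",294,266,0),"purple",ray("t1",207,234,.05),"yellow",ray("t1",182,252,.05))
E
```

```text
disp [ 0.6308  0.0173 -0.0814] -4.665952043840136
[[-0.3 -1.6]
 [ 0.3  0.1]
 [-0.8  0.1]
 [ 0.1 -0.3]
 [ 0.5  0.2]
 [ 0.2 -0.9]
 [ 0.4 -0.1]
 [-0.9  1.7]
 [-0.4 -1. ]]
handle top [0.5412 0.0234 0.12  ] [-0.0898 -0.0012]
handle tri [0.5437 0.0235 0.1132]
pointer top [-0.1635  0.0465] side [-0.1653  0.0615]
pointer top [-0.1637  0.0464] side [-0.1649  0.0571]
ptr inner end [-0.1629  0.0352]
holder [ 0.4712 -0.2327  0.05  ] [np.float64(0.05769849246878925), np.float64(0.06922503089111426), np.float64(0.06086299464942218), np.float64(0.06772582269018683)]
holder s [ 0.4729 -0.2371  0.05  ] [np.float64(0.059569112521599146), np.float64(0.06057372610743434), np.float64(0.06053470664972843), np.float64(0.058419139255336455)]
rod base s [ 0.4728 -0.2377  0.05  ] t [ 0.472  -0.2311  0.05  ]
rod top s [ 0.4728 -0.237   0.17  ] t [ 0.4759 -0.24    0.17  ] [ 0.4743 -0.2396  0.1723]
beaker base t [0.5222 0.2319 0.    ] rim [0.5187 0.234  0.071 ] s base [0.5205 0.2383 0.    ] s rim [0.5242 0.2279 0.071 ]
flask [0.6859 0.2251 0.    ] vial [ 0.6668 -0.2136  0.    ] [ 0.6627 -0.2147  0.    ] purple [0.4184 0.1958 0.05  ] yellow [0.3619 0.2756 0.05  ]
```

```bash
python3 - <<'E'
from h import *
np.set_printoptions(precision=3,suppress=True)
for a in [((410,190),(270,332)),((352,148),(330,252)),((352,148),(270,332)),((410,190),(255,384))]:
    p=tri([("t1",*a[0]),("s1",*a[1])]); print(a,p,proj("t1",p),proj("s1",p))
s=readout.read_state(); M=R.from_rotvec(s["orientation"]).as_matrix(); print(M)
d=np.array([.473,-.237,.235])-s["tcp_pos"]; print("tool shift",M.T@d, d)
E
```

```text
((410, 190), (270, 332)) [ 0.559 -0.466  0.047] [409.949 188.624] [268.055 332.352]
((352, 148), (330, 252)) [ 0.715 -0.276  0.096] [352.756 139.228] [319.24  254.172]
((352, 148), (270, 332)) [ 0.656 -0.324 -0.109] [354.487 168.556] [296.486 323.29 ]
((410, 190), (255, 384)) [ 0.546 -0.511 -0.074] [410.647 196.468] [264.643 381.83 ]
[[-0.304  0.953 -0.   ]
 [ 0.953  0.304  0.001]
 [ 0.001 -0.    -1.   ]]
tool shift [ 0.305  0.379 -0.009] [0.268 0.406 0.009]
```

Request:
apply_moves(
  rows=[
    [-1, [0.024, 0.03, -0.01], 0],
    [-1, [0.05, 0.062, -0.01], 0],
    [-1, [0.076, 0.094, -0.01], 0],
    [-1, [0.102, 0.126, -0.01], 0],
    [-1, [0.128, 0.158, -0.01], 0],
  ],
  squeeze=30,
)

```text
time: 0.67
tcp_pos: [0.3172, -0.4713, 0.2362]
orientation: [-1.854, -2.536, -0.001]
contact_force: [1.3, 0.1, -0.1]
grip_width: 0.996
```

Request:
apply_moves(
  rows=[
    [-1, [0.025, 0.032, 0], 0],
    [-1, [0.05, 0.064, 0], 0],
    [-1, [0.076, 0.096, 0], 0],
    [-1, [0.102, 0.126, 0], 0],
    [-1, [0.12, 0.145, 0], 0],
  ],
)

```text
time: 1.08
tcp_pos: [0.4203, -0.3104, 0.2365]
orientation: [1.852, 2.537, 0.002]
contact_force: [-0.3, 0.6, -0.1]
grip_width: 1.0
```

```bash
python3 - <<'E'
from h import *
s=readout.read_state(); print(s["time"],s["tcp_pos"],s["orientation"],s["q"],s["contact_force"])
snap("wrist","w1")
E
```

```text
1.0833 [ 0.42031193 -0.31037224  0.23648182] [1.85247447e+00 2.53727467e+00 1.50973999e-03] [-2.60867419e-01  9.98927280e-02 -3.05204076e-01 -9.64125105e-04
 -1.16532595e+00 -1.00004369e+00] [-0.32048695  0.63356362 -0.09144894]
```

View pics/w1.png

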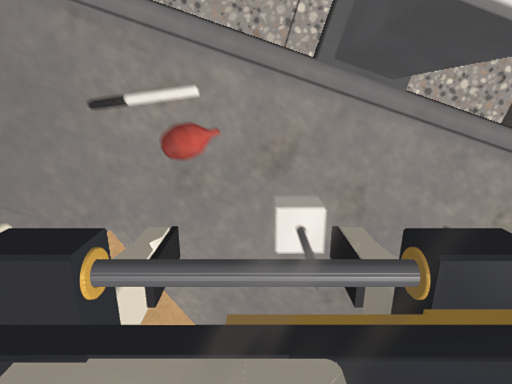

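```bash
python3 - <<'E'
from h import *
np.set_printoptions(precision=4,suppress=True)
crop("w1","w1a",260,180,350,270,7)
print(ray("w1",300,231,.05)); print(tri([("w1",300,231),("s1",225.5,264.5),("t1",339,216)]))
E
```

```text
[ 0.4747 -0.2338  0.05  ]
[ 0.4738 -0.2327  0.0448]
```

View pics/w1a.png

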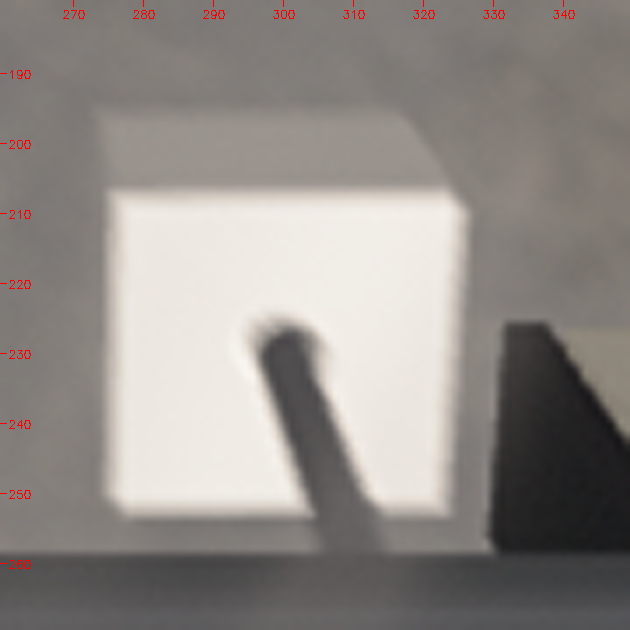

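```bash
python3 - <<'E'
from h import *
np.set_printoptions(precision=4,suppress=True)
c=[ray("w1",*u,.05) for u in [(275.3,207),(325.5,207.5),(323.3,252.7),(275,253)]]
print(np.mean(c,0),[np.linalg.norm(c[i]-c[i-1]) for i in range(4)],(c[1]-c[0])/np.linalg.norm(c[1]-c[0]))
print(ray("w1",300.3,230,.05))
s=readout.read_state(); M=R.from_rotvec(s["orientation"]).as_matrix()
t=np.array([.474,-.235,s["tcp_pos"][2]]); print(M.T@(t-s["tcp_pos"]))
E
```

```text
[ 0.4743 -0.2343  0.05  ] [np.float64(0.06225754329243653), np.float64(0.06138328168162388), np.float64(0.061198932590869615), np.float64(0.06181960462572559)] [-0.295   0.9555 -0.    ]
[ 0.4733 -0.2339  0.05  ]
[0.0539 0.0723 0.0002]
```

Request:
apply_moves(
  rows=[
    [-1, [0.02, 0.027, 0], 0],
    [-1, [0.042, 0.056, 0], 0],
    [-1, [0.054, 0.072, 0.005], 0],
    [-1, [0.054, 0.072, 0.03], 0],
    [-1, [0.054, 0.072, 0.06], 0],
  ],
)

```text
time: 1.55
tcp_pos: [0.476, -0.2341, 0.178]
orientation: [1.845, 2.537, 0.006]
contact_force: [0.7, 0.3, -0.9]
grip_width: 0.999
```

```bash
python3 - <<'E'
from h import *
np.set_printoptions(precision=4,suppress=True)
s=readout.read_state(); print(s["time"],s["tcp_pos"],s["orientation"])
snap("wrist","w2")
E
```

```text
1.55 [ 0.476  -0.2341  0.178 ] [1.8448 2.5367 0.0064]
```

View pics/w2.png

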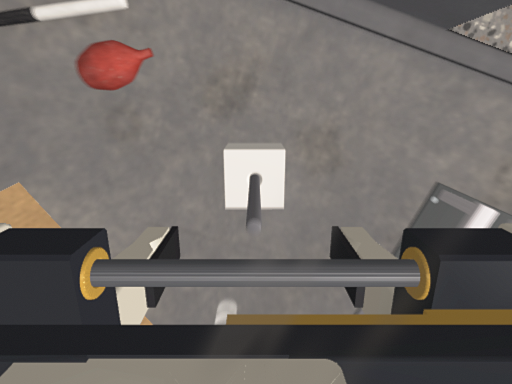

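```bash
python3 - <<'E'
from h import *
np.set_printoptions(precision=4,suppress=True)
print(ray("w2",254,226,.17),ray("w2",255,178,.05), proj("w2",[.474,-.235,.17]))
s=readout.read_state(); M=R.from_rotvec(s["orientation"]).as_matrix()
print(M.T@(np.array([.4735,-.2345,.101])-s["tcp_pos"]))
E
```

```text
[ 0.4703 -0.237   0.17  ] [ 0.4701 -0.2364  0.05  ] [255.21   232.2626]
[-0.0022  0.0016  0.0696]
```

Request:
apply_moves(
  rows=[
    [-1, [0, -0.002, 0.03], 0],
    [-1, [0, -0.002, 0.06], 0],
    [-1, [0, -0.002, 0.077], 0],
    [-1, [0, -0.002, 0.077], 0],
    [0.2, [0, -0.002, 0.077], 0],
  ],
)

```text
time: 2.02
tcp_pos: [0.4691, -0.2338, 0.0938]
orientation: [-1.847, -2.533, 0.0]
contact_force: [0.7, -0.1, 1.3]
grip_width: 0.965
```

Request:
apply_moves(
  rows=[
    [1, [0, 0, 0], 0],
    [1, [0, 0, 0], 0],
    [1, [0, 0, 0], 0],
    [1, [0, 0, 0], 0],
    [1, [0, 0, 0], 0],
  ],
  squeeze=40,
)

```text
time: 2.43
tcp_pos: [0.4695, -0.2338, 0.0945]
orientation: [-1.848, -2.534, -0.001]
contact_force: [0.4, 0.1, 0.2]
grip_width: 0.607
```

Request:
apply_moves(
  rows=[
    [1, [0, 0, 0], 0],
    [1, [0, 0, 0], 0],
    [1, [0, 0, 0], 0],
    [1, [0, 0, 0], 0],
    [1, [0, 0, 0], 0],
  ],
)

```text
time: 2.85
tcp_pos: [0.4694, -0.2338, 0.0945]
orientation: [-1.847, -2.534, -0.001]
contact_force: [0.7, 1.0, 0.5]
grip_width: 0.227
```

Request:
apply_moves(
  rows=[
    [1, [0, 0, 0], 0],
    [1, [0, 0, 0], 0],
    [1, [0, 0, 0], 0],
    [1, [0, 0, 0], 0],
    [1, [0, 0, 0], 0],
  ],
)

```text
time: 3.27
tcp_pos: [0.4699, -0.2349, 0.0946]
orientation: [-1.848, -2.535, 0.001]
contact_force: [2.0, -7.1, -3.2]
grip_width: 0.108
```

```bash
python3 - <<'E'
from h import *
np.set_printoptions(precision=4,suppress=True)
s=readout.read_state(); print(s["time"],s["tcp_pos"],s["grip_width"],s["contact_force"])
snap("wrist","w3");snap("side","s3");crop("s3","s3a",180,180,290,300,5)
E
```

```text
3.2667 [ 0.4699 -0.2349  0.0946] 0.10810576369496452 [ 1.9925 -7.1049 -3.2437]
```

View pics/w3.png

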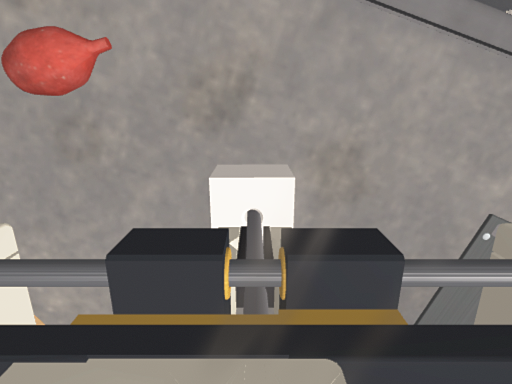

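View pics/s3a.png

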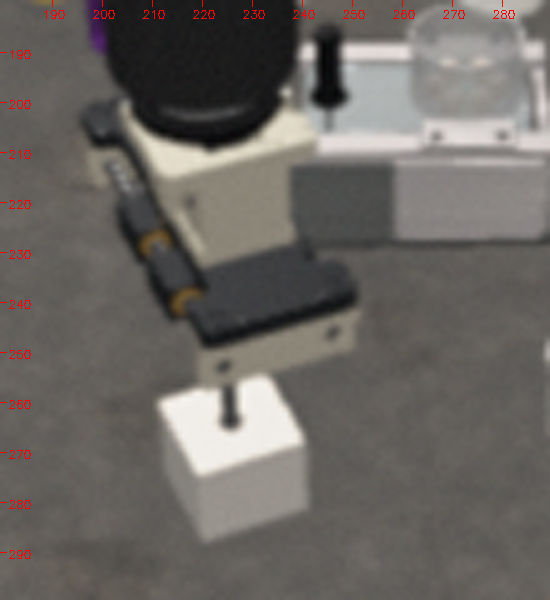

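Request:
apply_moves(
  rows=[
    [1, [0, 0, -0.025], 0],
    [1, [0, 0, -0.055], 0],
    [1, [0, 0, -0.09], 0],
    [1, [0, 0, -0.125], 0],
    [1, [0, 0, -0.155], 0],
  ],
)

```text
time: 3.78
tcp_pos: [0.4705, -0.2354, 0.252]
orientation: [-1.848, -2.536, 0.0]
contact_force: [1.1, -1.0, -0.9]
grip_width: 0.105
```

```bash
python3 - <<'E'
from h import *
np.set_printoptions(precision=4,suppress=True)
s=readout.read_state(); print(s["time"],s["tcp_pos"],s["grip_width"],s["contact_force"])
snap("top","t4")
snap("side","s4");crop("s4","s4a",170,140,310,280,4.2)
M=R.from_rotvec(s["orientation"]).as_matrix();print(M); print(M.T@(np.array([.6,.017,.25])-s["tcp_pos"]))
E
```

```text
3.7833 [ 0.4705 -0.2354  0.252 ] 0.10496615124239839 [ 1.1392 -1.0152 -0.9297]
[[-0.3062  0.952  -0.0028]
 [ 0.952   0.3062  0.0017]
 [ 0.0024 -0.0021 -1.    ]]
[0.2006 0.2005 0.0021]
```

View pics/s4a.png

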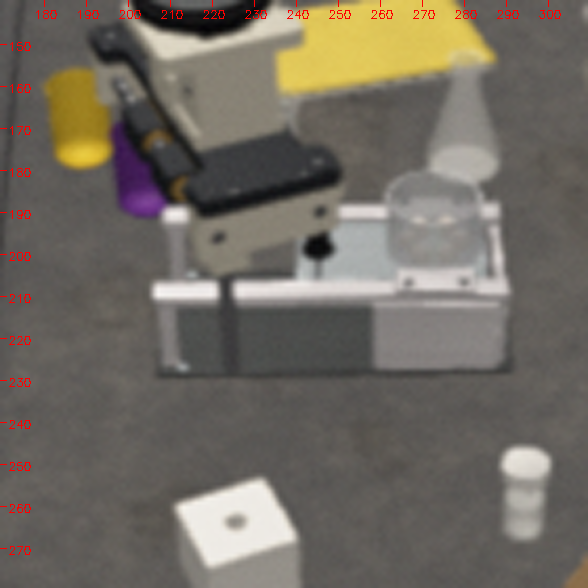

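```bash
python3 - <<'E'
from h import *
np.set_printoptions(precision=4,suppress=True)
print("tip pred px",proj("s4",[.4735,-.235,.1675]), "rod tri s at z .1675",ray("s4",224.8,230,.1675))
print("hopper from side rim",ray("s1",273.6,184.3,.116))
b=[(261.5,161),(256,163.5),(267,165),(256,170),(261,173),(266.5,170.5)]
B=np.array([ray("t1",*u,.076) for u in b]);print(B,B.mean(0))
crop("t4","t4a",235,140,290,240,6)
crop("t4","t4b",310,150,380,240,6)
crop("s1","s1h",255,172,295,215,14)
E
```

```text
tip pred px [223.5823 229.2328] rod tri s at z .1675 [ 0.4764 -0.2383  0.1675]
hopper from side rim [0.6349 0.0244 0.116 ]
[[ 0.6508  0.0176  0.076 ]
 [ 0.6428  0.0355  0.076 ]
 [ 0.6374 -0.0001  0.076 ]
 [ 0.6214  0.0357  0.076 ]
 [ 0.6114  0.0196  0.076 ]
 [ 0.6194  0.0018  0.076 ]] [0.6306 0.0183 0.076 ]
```

View pics/t4a.png

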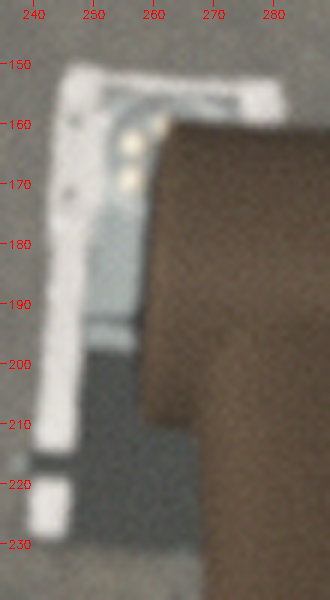

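View pics/s1h.png

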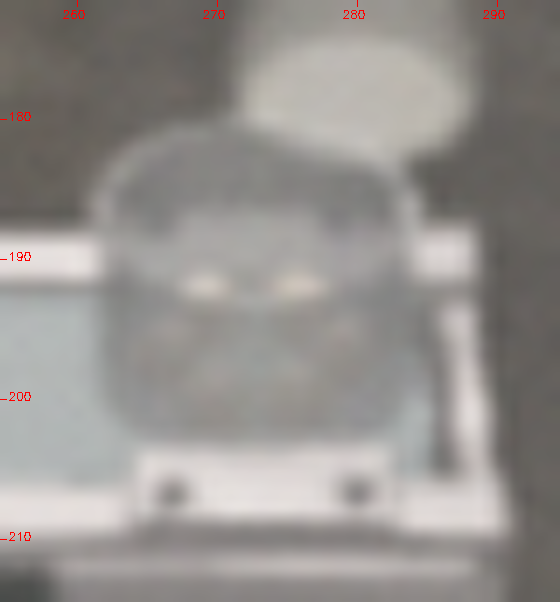

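Request:
apply_moves(
  rows=[
    [1, [0.022, 0.027, 0], 0],
    [1, [0.047, 0.056, 0], 0],
    [1, [0.072, 0.086, 0], 0],
    [1, [0.097, 0.116, 0], 0],
    [1, [0.12, 0.144, 0], 0],
  ],
)

```text
time: 4.3
tcp_pos: [0.5739, -0.0759, 0.2553]
orientation: [1.847, 2.536, 0.004]
contact_force: [0.5, -1.0, -0.3]
grip_width: 0.105
```

Request:
apply_moves(
  rows=[
    [1, [0.02, 0.024, 0], 0],
    [1, [0.04, 0.048, 0], 0],
    [1, [0.06, 0.072, 0], 0],
    [1, [0.066, 0.078, 0], 0],
    [1, [0.066, 0.078, 0], 0],
  ],
)

```text
time: 4.72
tcp_pos: [0.6285, 0.0129, 0.254]
orientation: [1.845, 2.539, 0.002]
contact_force: [-0.2, -0.7, -0.9]
grip_width: 0.107
```

```bash
python3 - <<'E'
from h import *
np.set_printoptions(precision=4,suppress=True)
s=readout.read_state(); print(s["time"],s["tcp_pos"],s["orientation"],s["grip_width"],s["contact_force"])
snap("wrist","w5");snap("side","s5");crop("s5","s5a",230,120,320,220,6)
E
```

```text
4.7167 [0.6285 0.0129 0.254 ] [1.8451 2.5391 0.0022] 0.1070692274417832 [-0.2341 -0.6503 -0.9146]
```

View pics/w5.png

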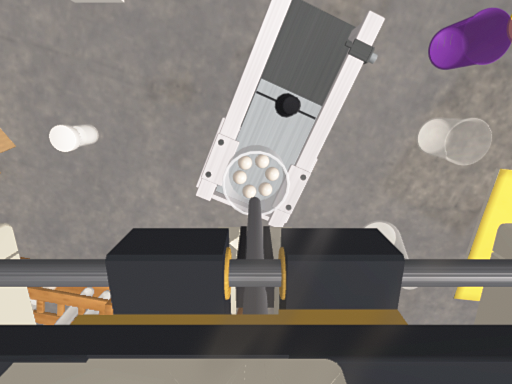

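View pics/s5a.png

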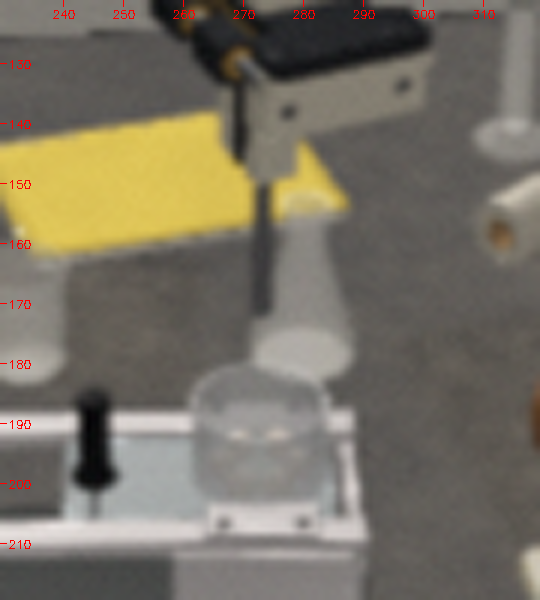

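The wrist view shows the hopper at about (255,182), the rod tip at (254,202), the handle at (287,104), the pointer at (367,52), the beaker at (455,140), and the flask behind it. I'll enlarge it to measure.

```bash
python3 - <<'E'
from h import *
crop("w5","w5a",190,130,320,230,6)
crop("w5","w5b",240,0,390,130,5)
crop("w5","w5c",410,100,510,180,6)
E
```

```text
(no output)
```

View pics/w5a.png

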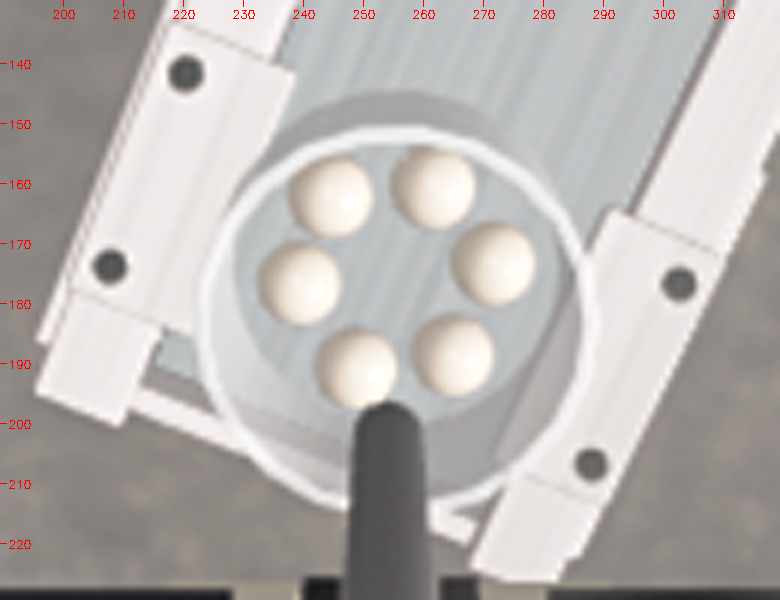

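View pics/w5b.png

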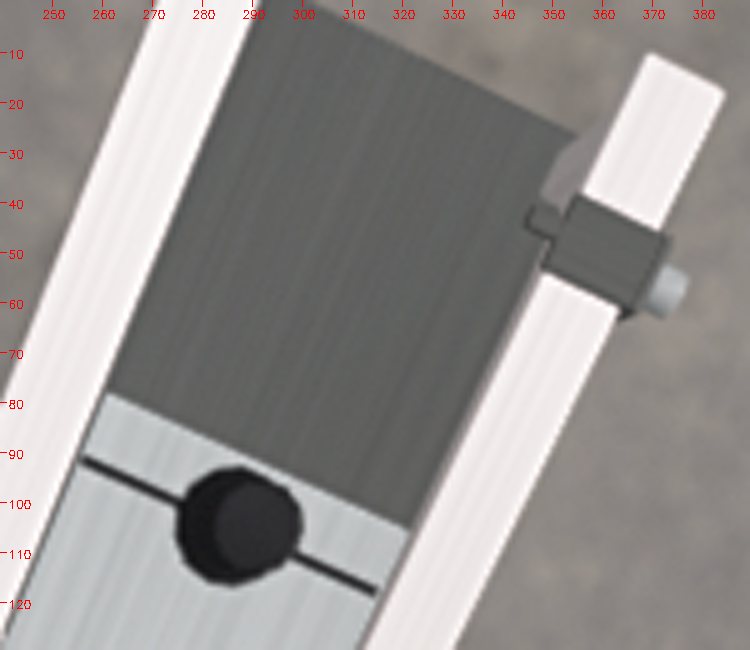

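View pics/w5c.png

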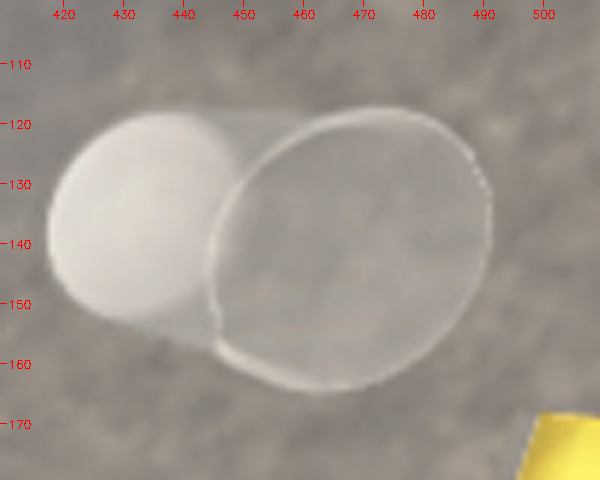

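```bash
cat > disp.py <<'E'
from h import *
from scipy.optimize import least_squares
def fit(obs,p0=[.63,.018,-.08]):
    def w(p,l):
        c,s=np.cos(p[2]),np.sin(p[2]); return [p[0]+c*l[0]-s*l[1],p[1]+s*l[0]+c*l[1],l[2]]
    f=lambda p:np.concatenate([proj(t,w(p,l))-uv for t,uv,l in obs])
    p=least_squares(f,p0,loss="soft_l1").x
    return p,f(p).reshape(-1,2)
def loc(p,w):
    c,s=np.cos(p[2]),np.sin(p[2]); d=np.array(w[:2])-p[:2]; return np.array([c*d[0]+s*d[1],-s*d[0]+c*d[1]])
E
python3 - <<'E'
from disp import *
np.set_printoptions(precision=4,suppress=True)
b=[(245.2,162.8),(262.2,161.3),(272.2,173.8),(240,177.5),(249.5,191.3),(265.3,189.2)]
b=np.array(b)-.4
B=np.array([ray("w5",*u,.076) for u in b]); print("beads",B.mean(0))
print("rim",ray("w5",256.3,183.,.116))
P=[ray("w5",*u,.116) for u in [(223.3,182),(290,182),(256,151),]]
print(P, (P[0]+P[1])/2)
obs=[("w5",(291.2,104.6),(-.085,0,.12)),("w5",(369.6,10),(-.203,.038,.07)),("w5",(384.6,18.2),(-.203,.057,.07)),
("w5",(256.3,183.),(0,0,.116))]
p,r=fit(obs); print(p,np.degrees(p[2]));print(r)
np.save("disp.npy",p)
print("line",[loc(p,ray("w5",*u,.068)) for u in [(256,91.6),(314.6,118)]])
print("nib",loc(p,ray("w5",345.6,44,.073)))
for u in [(355.6,39),(373.6,47.6),(366,63),(349,53.6)]: print("blk",loc(p,ray("w5",u[0]-.4,u[1]-.4,.073)))
print("beads loc",[loc(p,x) for x in B])
print("tip z.1695",ray("w5",254.5,202,.1695),loc(p,ray("w5",254.5,202,.1695)))
print("beaker rim",ray("w5",468,140.5,.071),"base",ray("w5",434,135.5,0.0))
s=readout.read_state(); print(s["tcp_pos"])
E
```

```text
beads [0.631  0.0137 0.076 ]
rim [0.6291 0.0141 0.116 ]
[array([ 0.6385, -0.0184,  0.116 ]), array([0.6174, 0.0466, 0.116 ]), array([0.5979, 0.0036, 0.116 ])] [0.6279 0.0141 0.116 ]
[ 0.6307  0.0131 -0.0968] -5.543942003380955
[[-0.0576  0.4978]
 [ 0.0579 -0.7024]
 [ 1.3438 -0.4652]
 [-1.358   1.1719]]
line [array([-0.0848, -0.0358]), array([-0.0853,  0.0356])]
nib [-0.1643  0.0304]
blk [-0.1727  0.0371]
blk [-0.1731  0.0581]
blk [-0.157   0.0582]
blk [-0.1579  0.0375]
beads loc [array([-0.0092, -0.0167]), array([-0.0185,  0.0004]), array([-0.0098,  0.0169]), array([ 0.0091, -0.0154]), array([0.0199, 0.0012]), array([0.0102, 0.0171])]
tip z.1695 [0.6323 0.0133 0.1695] [0.0016 0.0003]
beaker rim [0.5186 0.2304 0.071 ] base [0.5191 0.2333 0.    ]
[0.6274 0.0108 0.2547]
```

Request:
apply_moves(
  rows=[
    [1, [0.002, 0, 0.0], 0],
    [1, [0.002, 0, 0.015], 0],
    [1, [0.002, 0, 0.03], 0],
    [1, [0.002, 0, 0.035], 0],
    [1, [0.002, 0, 0.035], 0],
  ],
)

```text
time: 5.23
tcp_pos: [0.6257, 0.0116, 0.2185]
orientation: [1.85, 2.537, -0.0]
contact_force: [-0.0, 0.3, -1.0]
grip_width: 0.108
```

```bash
python3 - <<'E'
from h import *
np.set_printoptions(precision=4,suppress=True)
s=readout.read_state(); print(s["time"],s["tcp_pos"],s["contact_force"])
snap("wrist","w6");crop("w6","w6a",190,110,320,230,5)
s=readout.read_state(); print(s["time"],s["tcp_pos"],s["contact_force"])
E
```

```text
5.2333 [0.6257 0.0116 0.2185] [-0.0436  0.2641 -0.9891]
5.2833 [0.6264 0.0118 0.2197] [0.6913 0.5156 0.5389]
```

View pics/w6a.png

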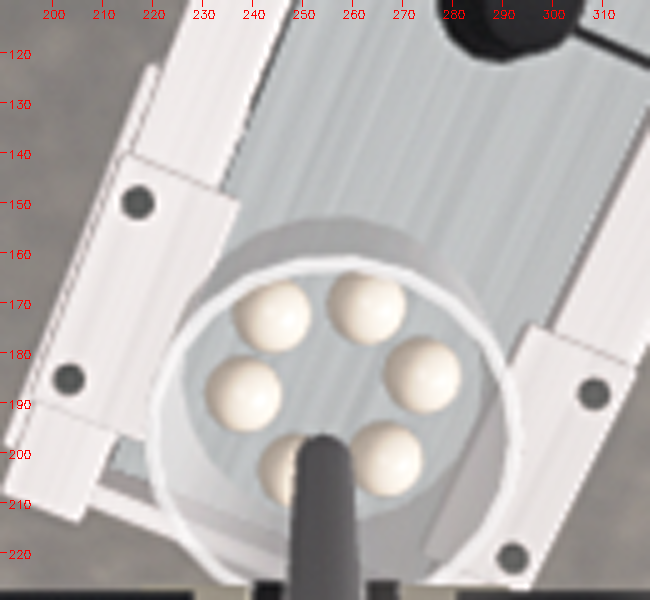

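```bash
python3 - <<'E'
from disp import *
np.set_printoptions(precision=4,suppress=True)
p=np.load("disp.npy")
b=np.array([(244.2,173),(263.2,171.4),(274.4,184.8),(238.6,188.6),(267.4,201.8)])-.4
L=np.array([loc(p,ray("w6",*u,.076)) for u in b]); L0=np.array([[-.0092,-.0167],[-.0185,.0004],[-.0098,.0169],[.0091,-.0154],[.0102,.0171]])
off=(L-L0).mean(0);print(L-L0)
for v in(202,203.5): print(loc(p,ray("w6",254.2,v,.1345))-off)
r=(ray("w6",219.7,192,.116)+ray("w6",293.7,192,.116))/2; print(loc(p,r)-off)
E
```

```text
[[ 0.0006  0.0001]
 [ 0.0005  0.0002]
 [ 0.0002  0.0002]
 [-0.     -0.0002]
 [ 0.0002  0.0009]]
[-0.0016 -0.0019]
[-0.0004 -0.0013]
[-0.0057 -0.0012]
```

Request:
apply_moves(
  rows=[
    [1, [0.001, 0.001, 0.015], 0],
    [1, [0.001, 0.001, 0.03], 0],
    [1, [0.001, 0.001, 0.045], 0],
    [1, [0.001, 0.001, 0.06], 0],
    [1, [0.001, 0.001, 0.06], 0],
  ],
)

```text
time: 5.7
tcp_pos: [0.626, 0.0125, 0.1579]
orientation: [1.851, 2.538, -0.002]
contact_force: [0.6, -0.9, -0.9]
grip_width: 0.108
```

```bash
python3 - <<'E'
from h import *
np.set_printoptions(precision=4,suppress=True)
s=readout.read_state(); print(s["time"],s["tcp_pos"],s["contact_force"])
snap("wrist","w7");crop("w7","w7a",190,130,320,260,5);snap("side","s7");crop("s7","s7a",240,150,310,220,8)
s=readout.read_state(); print(s["time"],s["tcp_pos"],s["contact_force"])
M=R.from_rotvec(s["orientation"]).as_matrix();p=np.load("disp.npy");c,t=np.cos(p[2]),np.sin(p[2])
print("disp x in tool",M.T@[c,t,0],"disp y",M.T@[-t,c,0])
E
```

```text
5.7 [0.626  0.0125 0.1579] [ 0.6436 -0.8818 -0.9352]
5.8 [0.6275 0.0127 0.1606] [-0.1196 -0.9975 -0.1979]
disp x in tool [-0.3969  0.9179  0.0033] disp y [ 0.9179  0.3969 -0.0012]
```

View pics/w7a.png

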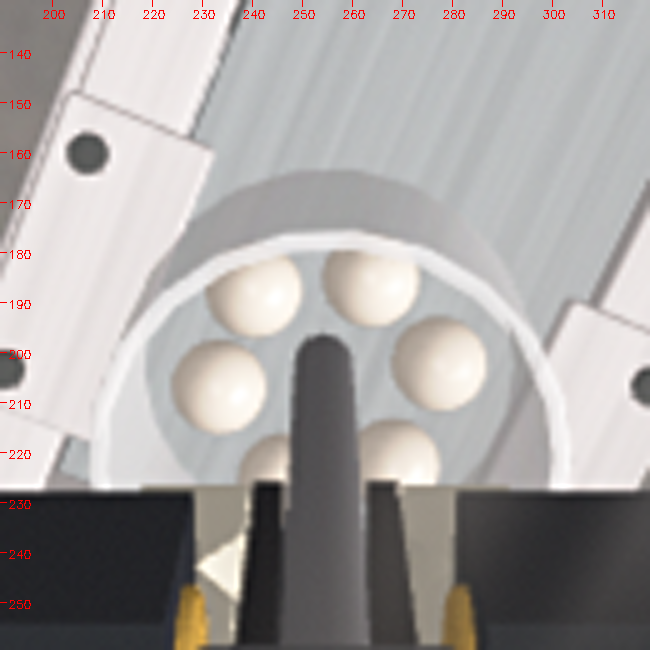

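View pics/s7a.png

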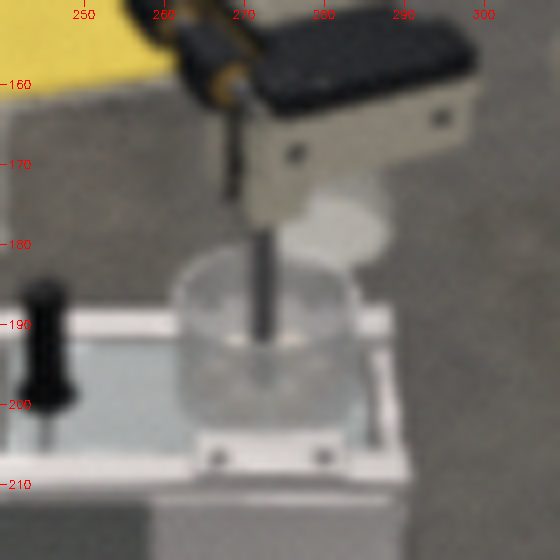

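```bash
cat > circ.py <<'E'
from disp import *
import sys
p=np.load("disp.npy");c,t=np.cos(p[2]),np.sin(p[2]);C=np.array([.627,.0122,.160])
s=readout.read_state(); M=R.from_rotvec(s["orientation"]).as_matrix()
d=s["tcp_pos"]-C; print(s["time"],"loc r,ang",np.hypot(*d[:2])*1e3,np.degrees(np.arctan2(-t*d[0]+c*d[1],c*d[0]+t*d[1])),"F",np.round(s["contact_force"],1),s["grip_width"])
out=[]
for a in sys.argv[1:]:
    a,r=map(float,a.split(","));a=np.radians(a);x,y=r*np.cos(a)/1e3,r*np.sin(a)/1e3
    w=C+[c*x-t*y,t*x+c*y,0]; out.append(np.round(M.T@(w-s["tcp_pos"]),4).tolist())
print(out)
E
python3 circ.py 30,6 35,9 50,11 70,12 95,13
```

```text
5.8 loc r,ang 0.7122341427103703 46.62818350353799 F [-0.1 -1.  -0.2] 0.1055705705365976
[[0.0004, 0.0053, 0.0006], [0.0015, 0.0082, 0.0006], [0.0046, 0.0092, 0.0006], [0.0084, 0.0076, 0.0006], [0.0121, 0.0034, 0.0006]]
```

Request:
apply_moves(
  rows=[
    [1, [0, 0.006, 0.0005], 0],
    [1, [0, 0.01, 0.0005], 0],
    [1, [0.0035, 0.0115, 0.0005], 0],
    [1, [0.0085, 0.0095, 0.0005], 0],
    [1, [0.013, 0.004, 0.0005], 0],
  ],
)

```text
time: 6.22
tcp_pos: [0.6276, 0.0269, 0.1602]
orientation: [1.848, 2.536, 0.001]
contact_force: [-0.5, 0.8, -0.5]
grip_width: 0.101
```

```bash
python3 circ.py 120,14.5 145,15 170,15 195,15 220,15
```

```text
6.2167 loc r,ang 14.674509135243504 93.17002551925769 F [-0.5  0.8 -0.5] 0.1012141781997997
[[0.0006, -0.0067, 0.0001], [-0.001, -0.0129, 0.0001], [-0.0055, -0.0176, 0.0001], [-0.0116, -0.0199, 0.0001], [-0.0181, -0.0194, 0.0001]]
```

Request:
apply_moves(
  rows=[
    [1, [0.0005, -0.0065, 0], 0],
    [1, [-0.001, -0.013, 0], 0],
    [1, [-0.0055, -0.0175, 0], 0],
    [1, [-0.0115, -0.02, 0], 0],
    [1, [-0.018, -0.0195, 0], 0],
  ],
)

```text
time: 6.63
tcp_pos: [0.6155, 0.0038, 0.1613]
orientation: [1.846, 2.535, 0.006]
contact_force: [2.5, 2.0, 1.3]
grip_width: 0.103
```

```bash
python3 circ.py 245,15 270,15 295,15 320,15 345,15
```

```text
6.6333 loc r,ang 14.275032316974176 -138.31398178815627 F [2.5 2.  1.3] 0.1031375829565591
[[-0.0055, 0.0023, 0.0013], [-0.0093, 0.0076, 0.0013], [-0.0105, 0.014, 0.0014], [-0.0089, 0.0203, 0.0014], [-0.0048, 0.0253, 0.0014]]
```

Request:
apply_moves(
  rows=[
    [1, [-0.0055, 0.0025, 0.001], 0],
    [1, [-0.0095, 0.0075, 0.001], 0],
    [1, [-0.0105, 0.014, 0.001], 0],
    [1, [-0.009, 0.02, 0.001], 0],
    [1, [-0.005, 0.0255, 0.001], 0],
  ],
)

```text
time: 7.05
tcp_pos: [0.6394, 0.0059, 0.1591]
orientation: [1.851, 2.537, -0.0]
contact_force: [-6.1, 2.6, 2.5]
grip_width: 0.105
```

```bash
python3 circ.py 10,15 35,15 60,15 85,15 110,15; python3 - <<'E'
from h import *
snap("wrist","w8");crop("w8","w8a",190,130,320,260,5)
E
```

```text
7.05 loc r,ang 13.863063499217043 -21.407411527578876 F [-6.1  2.6  2.5] 0.10489341122177227
[[0.0063, 0.0047, -0.0009], [0.0128, 0.0048, -0.0009], [0.0187, 0.0022, -0.001], [0.023, -0.0027, -0.001], [0.0247, -0.009, -0.001]]
```

View pics/w8a.png

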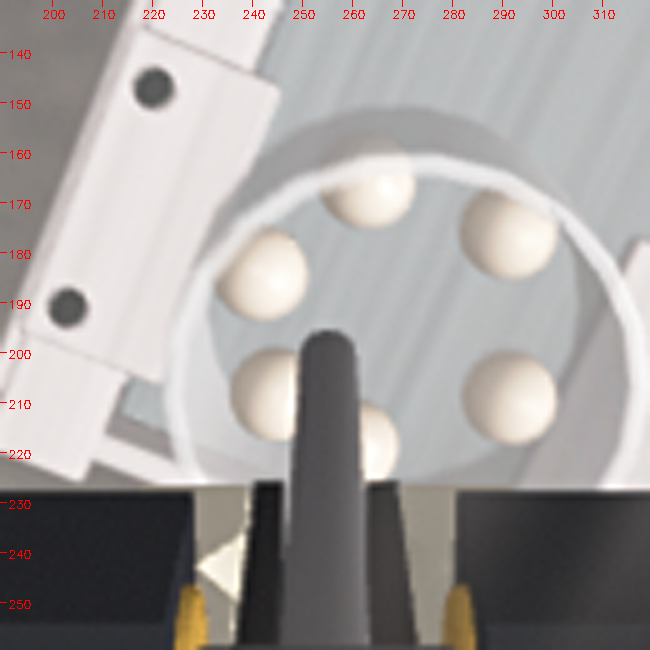

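The rod is at the far side and the beads have been pushed toward the wall. I'll continue with the second turn.

```bash
python3 circ.py 5,13.5 30,13.5 55,13.5 80,13.5 105,13.5
```

```text
7.1 loc r,ang 14.078185816909755 -15.448375049331569 F [-3.1  4.2  2.5] 0.10342377348351317
[[0.0046, 0.0018, -0.001], [0.0104, 0.0024, -0.001], [0.0159, 0.0005, -0.001], [0.0201, -0.0035, -0.001], [0.0222, -0.009, -0.001]]
```

Request:
apply_moves(
  rows=[
    [1, [0.0045, 0.002, -0.001], 0],
    [1, [0.0105, 0.0025, -0.001], 0],
    [1, [0.016, 0.0005, -0.001], 0],
    [1, [0.02, -0.0035, -0.001], 0],
    [1, [0.022, -0.009, -0.001], 0],
  ],
)

```text
time: 7.52
tcp_pos: [0.6245, 0.0259, 0.16]
orientation: [1.849, 2.537, 0.001]
contact_force: [0.0, -0.5, -0.8]
grip_width: 0.104
```

```bash
python3 circ.py 130,14 155,14 180,14 205,14 230,14
```

```text
7.5167 loc r,ang 13.898422297775413 105.96576445242138 F [ 0.  -0.5 -0.8] 0.10381016673600632
[[-0.0004, -0.0058, -0.0], [-0.0033, -0.0111, -0.0], [-0.0082, -0.0146, -0.0], [-0.0142, -0.0158, -0.0], [-0.0201, -0.0143, -0.0]]
```

Request:
apply_moves(
  rows=[
    [1, [-0.0005, -0.006, 0], 0],
    [1, [-0.0035, -0.011, 0], 0],
    [1, [-0.008, -0.0145, 0], 0],
    [1, [-0.014, -0.016, 0], 0],
    [1, [-0.02, -0.0145, 0], 0],
  ],
)

```text
time: 7.93
tcp_pos: [0.6177, 0.0024, 0.1608]
orientation: [1.848, 2.536, 0.006]
contact_force: [3.3, 4.4, 1.1]
grip_width: 0.102
```

```bash
python3 circ.py 255,14 280,14 305,14 330,14 355,14
```

```text
7.9333 loc r,ang 13.533959445868975 -127.99288674525326 F [3.3 4.4 1.1] 0.10176902776520995
[[-0.0045, 0.0032, 0.0008], [-0.0071, 0.0086, 0.0008], [-0.0072, 0.0147, 0.0009], [-0.0048, 0.0202, 0.0009], [-0.0002, 0.0242, 0.0009]]
```

Request:
apply_moves(
  rows=[
    [1, [-0.0045, 0.003, 0.001], 0],
    [1, [-0.007, 0.0085, 0.001], 0],
    [1, [-0.007, 0.0145, 0.001], 0],
    [1, [-0.005, 0.02, 0.001], 0],
    [1, [0, 0.024, 0.001], 0],
  ],
)

```text
time: 8.35
tcp_pos: [0.6399, 0.0089, 0.159]
orientation: [1.85, 2.537, 0.0]
contact_force: [-2.6, 1.4, 1.1]
grip_width: 0.102
```

```bash
python3 circ.py 20,14 45,14 70,14 95,14 120,14
```

```text
8.35 loc r,ang 13.29561845981515 -8.61095868140942 F [-2.6  1.4  1.1] 0.102315970980296
[[0.0062, 0.0027, -0.001], [0.0122, 0.0017, -0.0011], [0.0172, -0.0017, -0.0011], [0.0203, -0.0069, -0.0011], [0.0209, -0.0129, -0.0011]]
```

Two turns are complete. I'll go half a turn more to end on the near side again.

Request:
apply_moves(
  rows=[
    [1, [0.006, 0.0025, -0.001], 0],
    [1, [0.012, 0.0015, -0.001], 0],
    [1, [0.017, -0.0015, -0.001], 0],
    [1, [0.0205, -0.007, -0.001], 0],
    [1, [0.021, -0.013, -0.001], 0],
  ],
)

```text
time: 8.77
tcp_pos: [0.6204, 0.0256, 0.16]
orientation: [1.849, 2.537, 0.001]
contact_force: [-0.5, -0.4, 0.4]
grip_width: 0.104
```

```bash
python3 circ.py 145,14 170,14 195,14 220,14 245,14
```

```text
8.7667 loc r,ang 14.893178947886392 121.65536840380803 F [-0.5 -0.4  0.4] 0.10402537773285732
[[-0.0028, -0.0052, -0.0], [-0.007, -0.0095, -0.0], [-0.0127, -0.0117, -0.0], [-0.0187, -0.0113, -0.0], [-0.024, -0.0083, 0.0]]
```

Request:
apply_moves(
  rows=[
    [1, [-0.003, -0.005, 0], 0],
    [1, [-0.007, -0.0095, 0], 0],
    [1, [-0.0125, -0.0115, 0], 0],
    [1, [-0.0185, -0.0115, 0], 0],
    [1, [-0.024, -0.0085, 0], 0],
  ],
)

```text
time: 9.18
tcp_pos: [0.6206, 0.0003, 0.1607]
orientation: [1.849, 2.536, 0.006]
contact_force: [2.2, 5.8, 1.0]
grip_width: 0.104
```

```bash
python3 circ.py 245,8 0,0; python3 - <<'E'
from h import *
snap("wrist","w9");crop("w9","w9a",190,130,320,260,5)
snap("side","s9");crop("s9","s9a",240,140,310,220,8)
E
```

```text
9.1833 loc r,ang 13.489726340803026 -112.83667068610718 F [2.2 5.8 1. ] 0.10426478584986373
[[0.004, 0.0038, 0.0007], [0.0093, 0.0097, 0.0007]]
```

View pics/w9a.png

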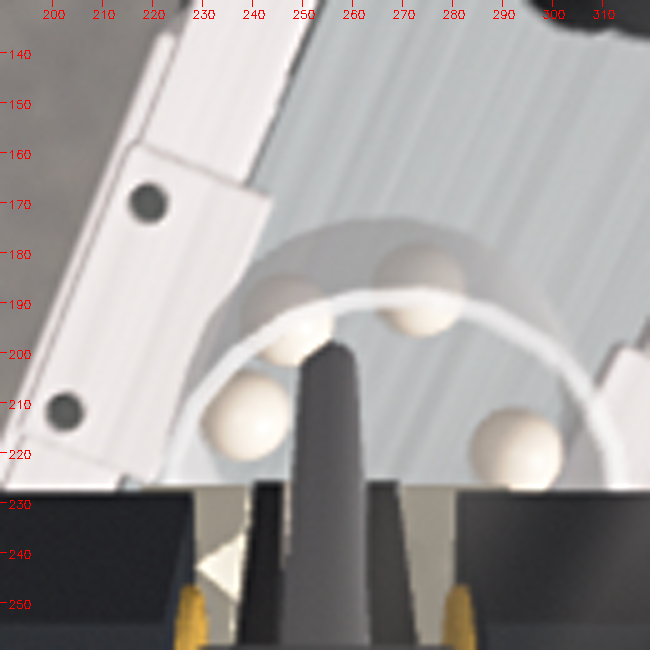

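View pics/s9a.png

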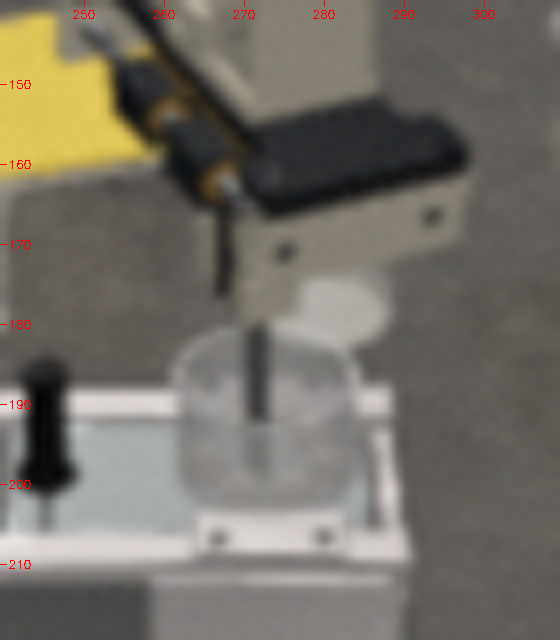

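Request:
apply_moves(
  rows=[
    [1, [0.009, 0.0095, 0], 0],
    [1, [0.009, 0.0095, 0], 0],
    [1, [0.009, 0.0095, -0.025], 0],
    [1, [0.009, 0.0095, -0.055], 0],
    [1, [0.009, 0.0095, -0.085], 0],
  ],
)

```text
time: 9.7
tcp_pos: [0.6266, 0.0112, 0.2452]
orientation: [1.85, 2.538, -0.001]
contact_force: [1.0, 0.5, 0.3]
grip_width: 0.104
```

```bash
python3 - <<'E'
from h import *
np.set_printoptions(precision=4,suppress=True)
s=readout.read_state(); print(s["time"],s["tcp_pos"],s["grip_width"])
M=R.from_rotvec(s["orientation"]).as_matrix()
print(M.T@(np.array([.519,.232,.25])-s["tcp_pos"]))
E
```

```text
9.7 [0.6266 0.0112 0.2452] 0.1040220012191051
[ 0.2431 -0.035  -0.0051]
```

Request:
apply_moves(
  rows=[
    [1, [0.03, -0.004, -0.005], 0],
    [1, [0.065, -0.009, -0.005], 0],
    [1, [0.1, -0.014, -0.005], 0],
    [1, [0.135, -0.02, -0.005], 0],
    [1, [0.165, -0.024, -0.005], 0],
  ],
)

```text
time: 10.12
tcp_pos: [0.5518, 0.1622, 0.2497]
orientation: [1.851, 2.538, -0.004]
contact_force: [0.1, 0.9, -0.5]
grip_width: 0.102
```

Request:
apply_moves(
  rows=[
    [1, [0.025, -0.003, 0], 0],
    [1, [0.05, -0.007, 0], 0],
    [1, [0.07, -0.01, 0], 0],
    [1, [0.07, -0.01, 0], 0],
    [1, [0.07, -0.01, 0], 0],
  ],
)

```text
time: 10.53
tcp_pos: [0.5202, 0.2265, 0.2492]
orientation: [1.848, 2.54, -0.006]
contact_force: [0.1, -0.9, -0.2]
grip_width: 0.103
```

```bash
python3 - <<'E'
from h import *
np.set_printoptions(precision=4,suppress=True)
s=readout.read_state(); print(s["time"],s["tcp_pos"],s["grip_width"],s["dq"])
snap("wrist","w10");crop("w10","w10a",190,130,320,230,6)
s=readout.read_state(); print(s["time"],s["tcp_pos"])
E
```

```text
10.5333 [0.5202 0.2265 0.2492] 0.10329004586280872 [-0.032   0.0005 -0.0003  0.0017  0.0033  0.0113]
10.5833 [0.5206 0.2259 0.2492]
```

View pics/w10.png

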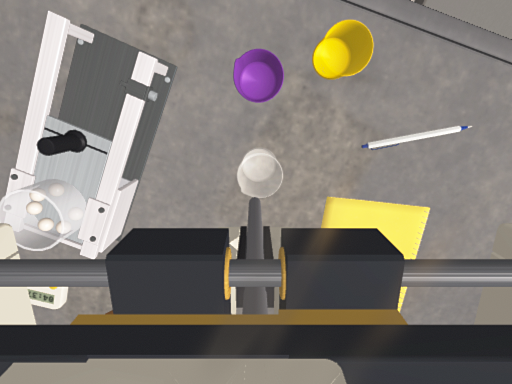

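View pics/w10a.png

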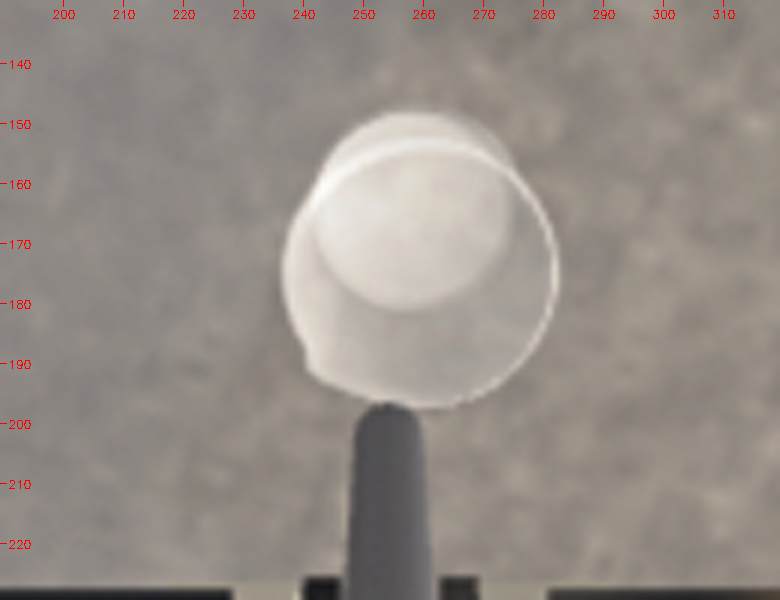

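The beaker is clear with a pouring lip. Its rim is at about (260,175) and its base at about (259,165). The rod tip is at (254.6,202).

```bash
python3 - <<'E'
from h import *
np.set_printoptions(precision=4,suppress=True)
r=ray("w10",259.8,174.9,.071);b=ray("w10",258.9,164.8,.002);t=ray("w10",254.2,202,.1647)
print(r,b,t)
s=readout.read_state(); M=R.from_rotvec(s["orientation"]).as_matrix()
print(M.T@((r+b)/2-t), s["tcp_pos"])
E
```

```text
[0.5193 0.2314 0.071 ] [0.5206 0.2316 0.002 ] [0.5236 0.2264 0.1647]
[ 0.0063 -0.0016  0.1282] [0.5206 0.2259 0.2492]
```

Request:
apply_moves(
  rows=[
    [1, [0.006, -0.002, 0], 0],
    [1, [0.006, -0.002, 0.02], 0],
    [1, [0.006, -0.002, 0.045], 0],
    [1, [0.006, -0.002, 0.06], 0],
    [1, [0.006, -0.002, 0.065], 0],
  ],
)

```text
time: 11.0
tcp_pos: [0.5155, 0.2292, 0.1814]
orientation: [-1.851, -2.537, 0.013]
contact_force: [0.5, -0.2, -1.0]
grip_width: 0.106
```

```bash
python3 - <<'E'
from h import *
np.set_printoptions(precision=4,suppress=True)
s=readout.read_state(); print(s["time"],s["tcp_pos"],s["grip_width"])
snap("wrist","w11");crop("w11","w11a",190,130,320,230,6)
E
```

```text
11.0 [0.5155 0.2292 0.1814] 0.10641883768167057
```

View pics/w11a.png

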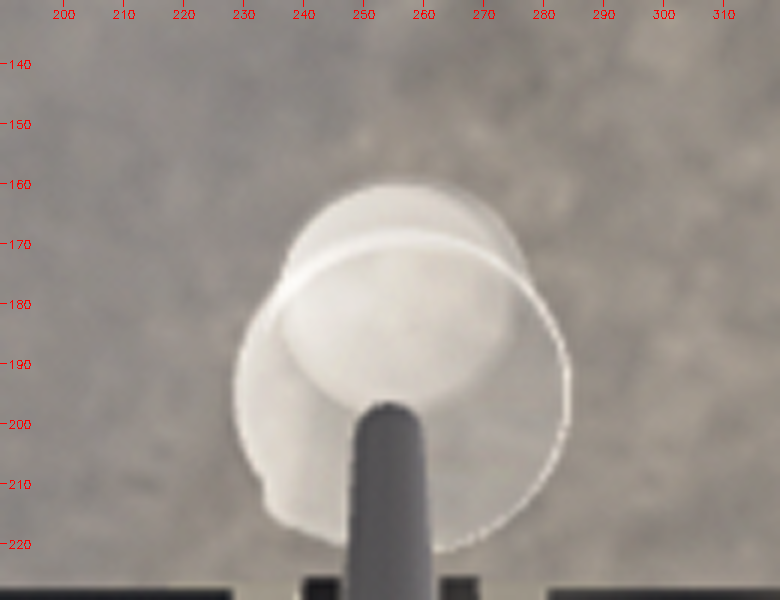

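```bash
python3 - <<'E'
from h import *
np.set_printoptions(precision=4,suppress=True)
r=ray("w11",256.6,194.8,.071);b=ray("w11",256,178.8,.002);t=ray("w11",254.2,202,.097)
s=readout.read_state(); M=R.from_rotvec(s["orientation"]).as_matrix()
print(r,b,t,M.T@((r+b)/2-t), s["tcp_pos"],s["time"])
E
```

```text
[0.519  0.2313 0.071 ] [0.5199 0.231  0.002 ] [0.5186 0.2289 0.097 ] [0.0021 0.002  0.0605] [0.5158 0.2294 0.1818] 11.05
```

Request:
apply_moves(
  rows=[
    [1, [0.002, 0.002, 0.02], 0],
    [1, [0.002, 0.002, 0.045], 0],
    [1, [0.002, 0.002, 0.065], 0],
    [1, [0.002, 0.002, 0.08], 0],
    [1, [0.002, 0.002, 0.085], 0],
  ],
)

```text
time: 11.47
tcp_pos: [0.5163, 0.2307, 0.0954]
orientation: [-1.851, -2.536, 0.016]
contact_force: [0.0, -0.8, -0.7]
grip_width: 0.101
```

Request:
apply_moves(
  rows=[
    [1, [0, 0, 0.001], 0],
    [1, [0, 0, 0.002], 0],
    [1, [0, 0, 0.004], 0],
    [1, [0, 0, 0.006], 0],
    [1, [0, 0, 0.006], 0],
  ],
)

```text
time: 11.88
tcp_pos: [0.5165, 0.2308, 0.0899]
orientation: [-1.852, -2.536, 0.014]
contact_force: [-0.7, -0.4, -0.7]
grip_width: 0.106
```

```bash
python3 - <<'E'
from h import *
np.set_printoptions(precision=4,suppress=True)
s=readout.read_state(); print(s["time"],s["tcp_pos"],s["grip_width"],s["contact_force"])
snap("wrist","w12");snap("side","s12");crop("s12","s12a",190,110,280,200,6)
E
```

```text
11.8833 [0.5165 0.2308 0.0899] 0.10572483550609771 [-0.6561 -0.4374 -0.7248]
```

View pics/w12.png

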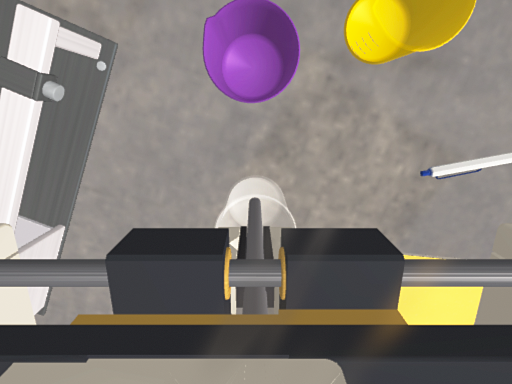

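View pics/s12a.png

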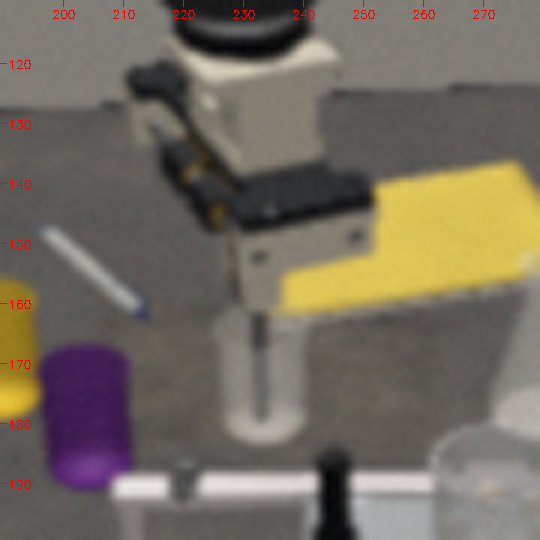

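Request:
apply_moves(
  rows=[
    [0.5, [0, 0, 0.001], 0],
    [0.5, [0, 0, 0.001], 0],
    [0.5, [0, 0, 0.001], 0],
    [0.5, [0, 0, 0.001], 0],
    [0.5, [0, 0, 0.001], 0],
  ],
)

```text
time: 12.4
tcp_pos: [0.5164, 0.2308, 0.089]
orientation: [-1.851, -2.537, 0.015]
contact_force: [0.4, -0.4, -0.3]
grip_width: 0.249
```

Request:
apply_moves(
  rows=[
    [-1, [0, 0, 0], 0],
    [-1, [0, 0, 0], 0],
    [-1, [0, 0, 0], 0],
    [-1, [0, 0, 0], 0],
    [-1, [0, 0, 0], 0],
  ],
)

```text
time: 12.82
tcp_pos: [0.5164, 0.2308, 0.0889]
orientation: [-1.851, -2.537, 0.015]
contact_force: [-0.8, 0.7, 0.6]
grip_width: 0.567
```

Request:
apply_moves(
  rows=[
    [-1, [0, 0, 0], 0],
    [-1, [0, 0, 0], 0],
    [-1, [0, 0, 0], 0],
    [-1, [0, 0, 0], 0],
    [-1, [0, 0, 0], 0],
  ],
)

```text
time: 13.23
tcp_pos: [0.5164, 0.2308, 0.0889]
orientation: [-1.852, -2.536, 0.015]
contact_force: [0.6, -0.4, 0.7]
grip_width: 0.947
```

```bash
python3 - <<'E'
from h import *
np.set_printoptions(precision=4,suppress=True)
s=readout.read_state(); print(s["time"],s["tcp_pos"],s["grip_width"],s["contact_force"])
snap("wrist","w13");snap("side","s13");crop("s13","s13a",190,110,280,200,6)
E
```

```text
13.2333 [0.5164 0.2308 0.0889] 0.9468633401901869 [ 0.5736 -0.4249  0.6951]
```

View pics/w13.png

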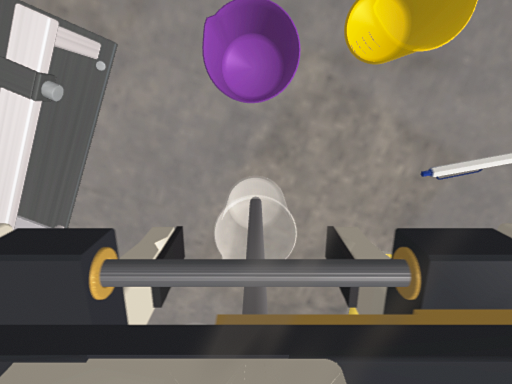

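View pics/s13a.png

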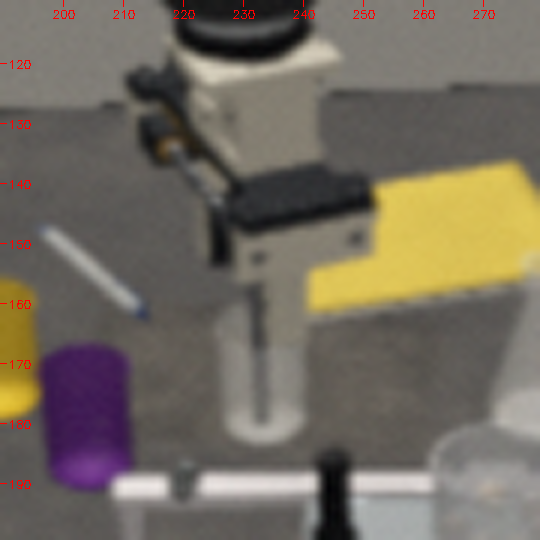

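Request:
apply_moves(
  rows=[
    [-1, [0, 0, -0.01], 0],
    [-1, [0, 0, -0.025], 0],
    [-1, [0, 0, -0.045], 0],
    [-1, [0, 0, -0.07], 0],
    [-1, [0, 0, -0.1], 0],
  ],
)

```text
time: 13.75
tcp_pos: [0.5164, 0.2309, 0.1897]
orientation: [-1.851, -2.536, 0.018]
contact_force: [0.6, 0.7, 0.2]
grip_width: 1.001
```

```bash
python3 - <<'E'
from h import *
np.set_printoptions(precision=4,suppress=True)
s=readout.read_state(); print(s["time"],s["tcp_pos"],s["grip_width"],s["contact_force"])
snap("wrist","w14");snap("side","s14");crop("s14","s14a",190,110,280,200,6)
E
```

```text
13.75 [0.5164 0.2309 0.1897] 1.0013691362374941 [0.6264 0.6651 0.1683]
```

View pics/w14.png

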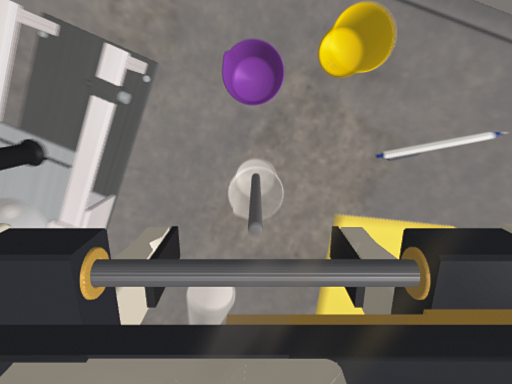

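View pics/s14a.png

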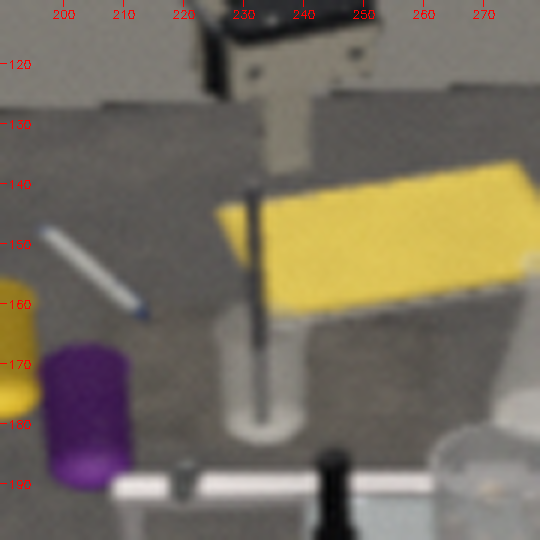

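```bash
python3 - <<'E'
from h import *
np.set_printoptions(precision=4,suppress=True)
K,t,M=load("w14"); s=readout.read_state(); Mt=R.from_rotvec(s["orientation"]).as_matrix()
print("cam axes in tool\n",Mt.T@M,"cam pos in tool",Mt.T@(t-s["tcp_pos"]))
for d in(.08,.096,.11):
    for uv in [(110,228),(110,320)]:
        pc=np.linalg.solve(K,[*uv,1.])*d; print(d,uv,Mt.T@(M@pc+t-s["tcp_pos"]))
print(s["q"],s["tcp_pos"],s["time"])
E
```

```text
cam axes in tool
 [[ 1.      0.0005 -0.003 ]
 [ 0.0004  0.9629  0.2697]
 [ 0.003  -0.2697  0.9629]] cam pos in tool [-0.0011 -0.0779 -0.1537]
0.08 (110, 228) [-0.0401 -0.0471 -0.0793]
0.08 (110, 320) [-0.0401 -0.0233 -0.086 ]
0.096 (110, 228) [-0.0479 -0.0409 -0.0645]
0.096 (110, 320) [-0.0479 -0.0124 -0.0725]
0.11 (110, 228) [-0.0547 -0.0356 -0.0515]
0.11 (110, 320) [-0.0547 -0.0029 -0.0606]
[ 0.7666  0.2094 -0.2721  0.0025 -1.0901 -2.0279] [0.5196 0.233  0.195 ] 13.85
```

```bash
cat > go.py <<'E'
from disp import *
import sys
np.set_printoptions(precision=4,suppress=True)
p=np.load("disp.npy")
lx,ly,z=map(float,sys.argv[1:4])
c,t=np.cos(p[2]),np.sin(p[2]); w=np.array([p[0]+c*lx-t*ly,p[1]+t*lx+c*ly,z])
s=readout.read_state(); M=R.from_rotvec(s["orientation"]).as_matrix()
az=np.degrees(np.arctan2(M[1,0],M[0,0])); want=np.degrees(p[2])+180
print(s["time"],"world",w,"tcp",s["tcp_pos"],"loc",loc(p,s["tcp_pos"]),"shift",M.T@(w-s["tcp_pos"]),"twist",(az-want+90)%180-90, "w",s["grip_width"],"F",s["contact_force"])
E
python3 go.py -.085 0 .22
```

```text
13.85 world [0.5461 0.0213 0.22  ] tcp [0.5196 0.233  0.195 ] loc [-0.1318  0.2081] shift [-0.2097 -0.0395 -0.0246] twist -66.65685509921231 w 1.0028597939179882 F [1.1958 0.185  0.6927]
```

Request:
apply_moves(
  rows=[
    [-1, [0, 0, -0.025], 0],
    [-1, [-0.025, -0.005, -0.03], -6],
    [0.18, [-0.055, -0.01, -0.03], -12],
    [0.18, [-0.085, -0.016, -0.03], -19],
    [0.18, [-0.115, -0.022, -0.03], -26],
  ],
)

```text
time: 14.27
tcp_pos: [0.5337, 0.1158, 0.2261]
orientation: [1.222, 2.892, -0.001]
contact_force: [0.1, -1.3, 0.5]
grip_width: 0.833
```

```bash
python3 go.py -.085 0 .22
```

```text
14.2667 world [0.5461 0.0213 0.22  ] tcp [0.5337 0.1158 0.2261] loc [-0.1064  0.0928] shift [-0.0763 -0.057   0.0062] twist -40.26640671414441 w 0.8333395779023148 F [ 0.1065 -1.2984  0.4845]
```

Request:
apply_moves(
  rows=[
    [0.18, [-0.02, -0.015, 0.002], -7],
    [0.18, [-0.04, -0.03, 0.004], -14],
    [0.18, [-0.06, -0.045, 0.006], -21],
    [0.18, [-0.076, -0.057, 0.006], -28],
    [0.18, [-0.076, -0.057, 0.006], -35],
  ],
)

```text
time: 14.68
tcp_pos: [0.5457, 0.0187, 0.2206]
orientation: [0.29, 3.126, -0.003]
contact_force: [0.1, 0.4, 0.6]
grip_width: 0.459
```

```bash
python3 go.py -.085 0 .20; python3 - <<'E'
from h import *
snap("wrist","w15")
E
```

```text
14.6833 world [0.5461 0.0213 0.2   ] tcp [0.5457 0.0187 0.2206] loc [-0.0851 -0.0026] shift [0.0002 0.0027 0.0206] twist -5.048625198487599 w 0.45908783418146126 F [0.0982 0.4269 0.5988]
```

View pics/w15.png

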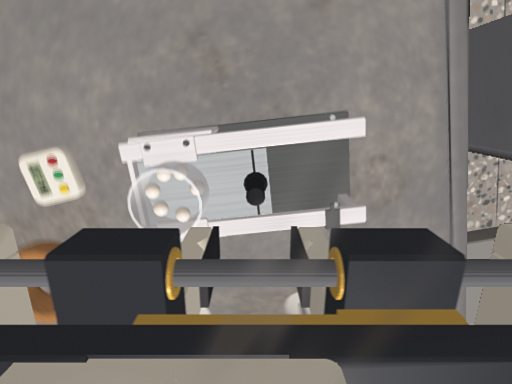

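```bash
python3 - <<'E'
from disp import *
np.set_printoptions(precision=4,suppress=True)
crop("w15","w15a",230,110,370,240,5.5)
E
```

```text
(no output)
```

View pics/w15a.png

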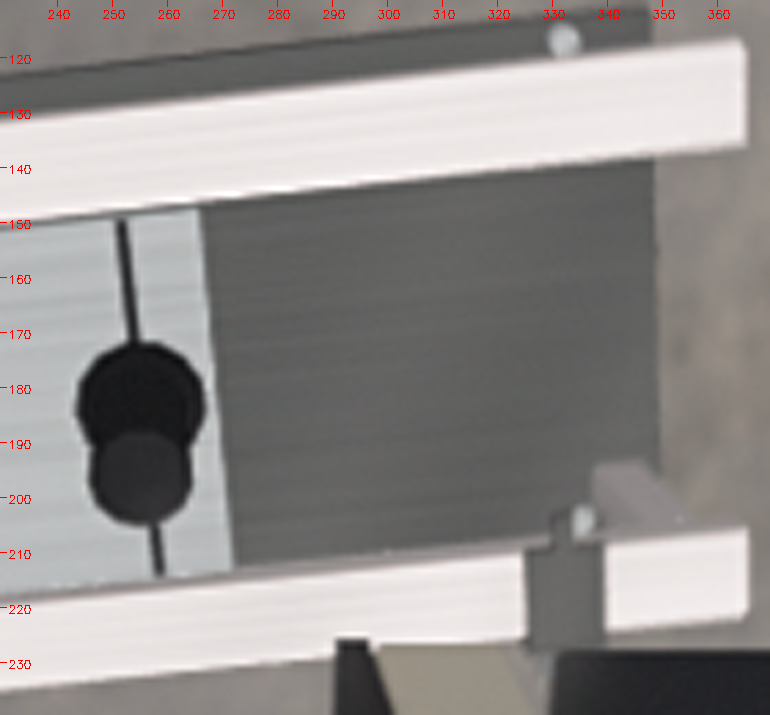

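```bash
python3 - <<'E'
from disp import *
np.set_printoptions(precision=4,suppress=True)
a=ray("w15",251.8,150,.068);b=ray("w15",258.7,213.6,.068)
u=b-a; yaw=np.arctan2(-u[0],u[1]); print("yaw",np.degrees(yaw),"len",np.linalg.norm(u),"mid",(a+b)/2)
h=ray("w15",255.1,196.3,.12);print("handle",h)
ex=np.array([np.cos(yaw),np.sin(yaw),0])
for uv in [(325.3,218),(339.6,218),(332.5,216),(330.5,206.5)]: print(uv,(ray("w15",*uv,.073)-(a+b)/2)@ex)
E
python3 go.py -.085 0 .084
```

```text
yaw -4.510691643867417 len 0.07089454401253807 mid [0.5459 0.022  0.068 ]
handle [0.546  0.0214 0.12  ]
(325.3, 218) -0.07213908374773192
(339.6, 218) -0.08770315987834289
(332.5, 216) -0.08005301962701623
(330.5, 206.5) -0.07826288003171765
14.7333 world [0.5461 0.0213 0.084 ] tcp [0.5458 0.0198 0.2207] loc [-0.0851 -0.0015] shift [0.0004 0.0017 0.1367] twist -4.540120064935252 w 0.4374761563645722 F [0.4509 0.5992 0.5856]
```

Request:
apply_moves(
  rows=[
    [0.18, [0, 0.0015, 0.02], -4],
    [0.18, [0, 0.0015, 0.045], -4],
    [0.18, [0, 0.0015, 0.07], -4],
    [0.18, [0, 0.0015, 0.08], -4],
    [0.18, [0, 0.0015, 0.085], -4],
  ],
)

```text
time: 15.15
tcp_pos: [0.5454, 0.0211, 0.1344]
orientation: [-0.169, -3.137, 0.004]
contact_force: [0.0, -0.5, 0.1]
grip_width: 0.408
```

```bash
python3 go.py -.085 0 .084; python3 - <<'E'
from h import *
snap("wrist","w16");snap("side","s16");crop("s16","s16a",190,110,310,220,6)
E
```

```text
15.15 world [0.5461 0.0213 0.084 ] tcp [0.5454 0.0211 0.1344] loc [-0.0857 -0.0003] shift [-0.0007  0.0004  0.0504] twist -0.6389605952826116 w 0.40773686701077055 F [ 0.0376 -0.5004  0.0887]
```

View pics/w16.png

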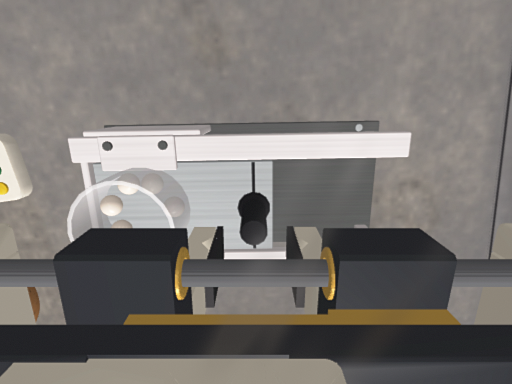

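View pics/s16a.png

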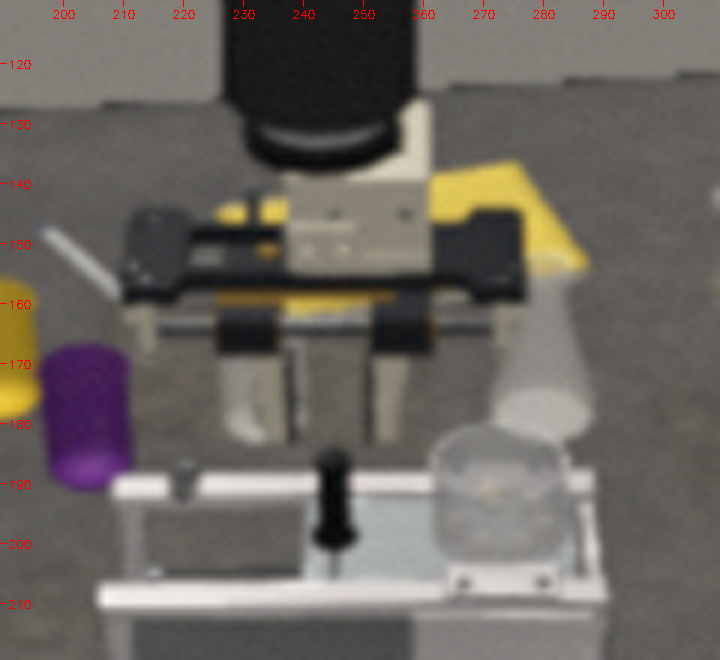

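Request:
apply_moves(
  rows=[
    [0.18, [-0.0005, 0, 0.01], -0.5],
    [0.18, [-0.0005, 0, 0.022], -0.5],
    [0.18, [-0.0005, 0, 0.034], -0.5],
    [0.18, [-0.0005, 0, 0.042], -0.5],
    [0.18, [-0.0005, 0, 0.046], -0.5],
  ],
)

```text
time: 15.67
tcp_pos: [0.5469, 0.0213, 0.0892]
orientation: [0.154, 3.136, -0.003]
contact_force: [-1.0, -0.8, -1.1]
grip_width: 0.407
```

```bash
python3 go.py -.085 0 .088; python3 - <<'E'
from h import *
snap("side","s17");crop("s17","s17a",190,110,310,220,6)
E
```

```text
15.6667 world [0.5461 0.0213 0.088 ] tcp [0.5469 0.0213 0.0892] loc [-0.0842 -0.    ] shift [0.0008 0.     0.0012] twist -0.07754320848550833 w 0.4071294627809678 F [-0.9964 -0.7612 -1.1141]
```

View pics/s17a.png

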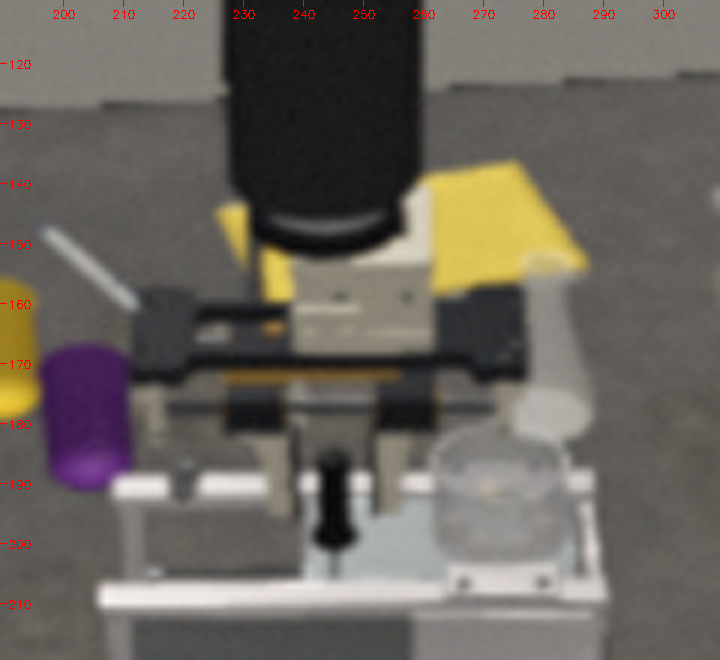

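Request:
apply_moves(
  rows=[
    [1, [0, 0, 0.001], 0],
    [1, [0, 0, 0.001], 0],
    [1, [0, 0, 0.001], 0],
    [1, [0, 0, 0.001], 0],
    [1, [0, 0, 0.001], 0],
  ],
  squeeze=40,
)

```text
time: 16.13
tcp_pos: [0.5462, 0.0213, 0.0883]
orientation: [0.154, 3.137, -0.003]
contact_force: [-4.0, 1.6, 4.7]
grip_width: 0.194
```

Request:
apply_moves(
  rows=[
    [1, [0, 0, 0], 0],
    [1, [0, 0, 0], 0],
    [1, [0, 0, 0], 0],
    [1, [0, 0, 0], 0],
    [1, [0, 0, 0], 0],
  ],
)

```text
time: 16.55
tcp_pos: [0.5462, 0.0213, 0.0883]
orientation: [0.154, 3.138, -0.003]
contact_force: [-2.2, 1.8, 0.6]
grip_width: 0.195
```

```bash
python3 go.py -.165 0 .088; python3 - <<'E'
from h import *
snap("wrist","w18");snap("side","s18")
E
```

```text
16.55 world [0.4664 0.0291 0.088 ] tcp [0.5462 0.0213 0.0883] loc [-0.0849 -0.    ] shift [ 0.0801 -0.0001  0.0003] twist -0.09160587754439575 w 0.19530370944368064 F [-2.2055  1.7738  0.5508]
```

View pics/w18.png

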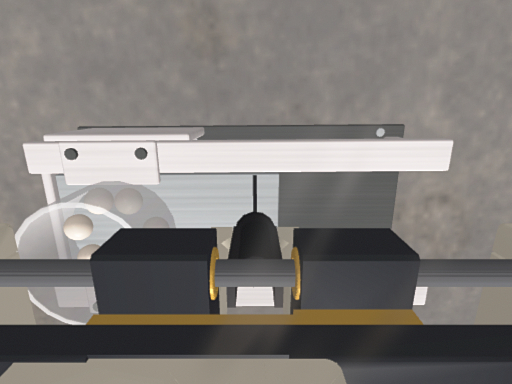

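```bash
python3 - <<'E'
from h import *
crop("s18","s18a",190,110,310,220,6)
E
```

```text
(no output)
```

View pics/s18a.png

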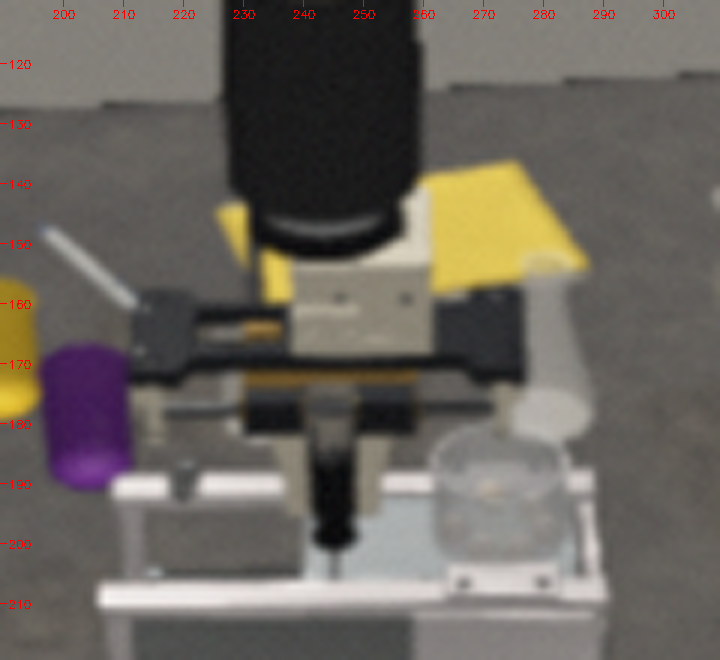

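```bash
python3 - <<'E'
from h import *
snap("top","t18");crop("t18","t18a",160,130,300,250,5)
E
```

```text
(no output)
```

View pics/t18a.png

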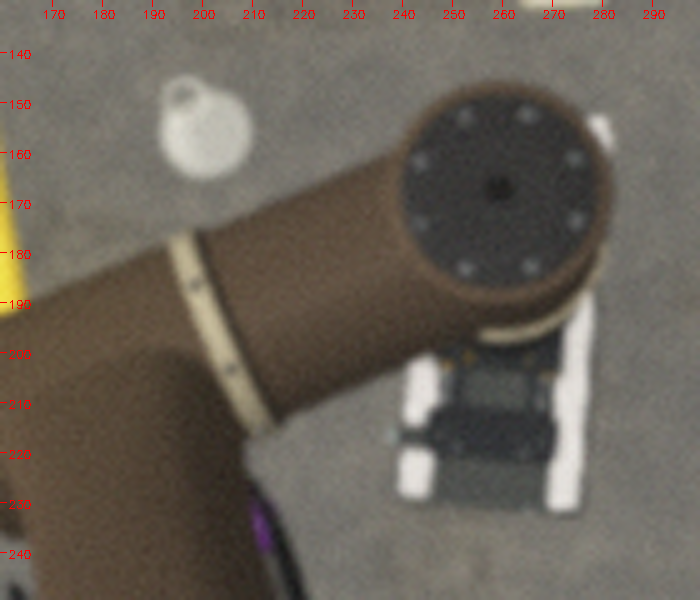

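Request:
apply_moves(
  rows=[
    [1, [0.008, 0, 0], 0],
    [1, [0.02, 0, 0], 0],
    [1, [0.034, 0, 0], 0],
    [1, [0.048, 0, 0], 0],
    [1, [0.06, 0, 0], 0],
  ],
)

```text
time: 17.12
tcp_pos: [0.4864, 0.0269, 0.0884]
orientation: [0.154, 3.136, -0.004]
contact_force: [5.4, -4.7, -5.3]
grip_width: 0.196
```

```bash
python3 go.py -.165 0 .088
```

```text
17.1167 world [0.4664 0.0291 0.088 ] tcp [0.4864 0.0269 0.0884] loc [-0.1449 -0.0003] shift [0.0201 0.0002 0.0003] twist -0.08538844896060027 w 0.1956545489629386 F [ 5.384  -4.7461 -5.3031]
```

Request:
apply_moves(
  rows=[
    [1, [0.006, 0, 0], 0],
    [1, [0.012, 0, 0], 0],
    [1, [0.017, 0, 0], 0],
    [1, [0.02, 0, 0], 0],
    [1, [0.02, 0, 0], 0],
  ],
)

```text
time: 17.53
tcp_pos: [0.4667, 0.0287, 0.0884]
orientation: [0.154, 3.134, -0.003]
contact_force: [6.1, -4.3, -6.7]
grip_width: 0.198
```

```bash
python3 - <<'E'
from h import *
snap("side","s19");snap("wrist","w19");snap("top","t19")
crop("s19","s19a",190,110,310,235,5.5);crop("t19","t19a",200,140,300,250,5.5)
E
python3 go.py -.165 0 .088
```

```text
17.6833 world [0.4664 0.0291 0.088 ] tcp [0.4671 0.0286 0.0884] loc [-0.1643 -0.0004] shift [0.0007 0.0004 0.0004] twist -0.06278315580115645 w 0.19374725206562268 F [ 5.4706 -4.9073 -6.9882]
```

View pics/s19a.png

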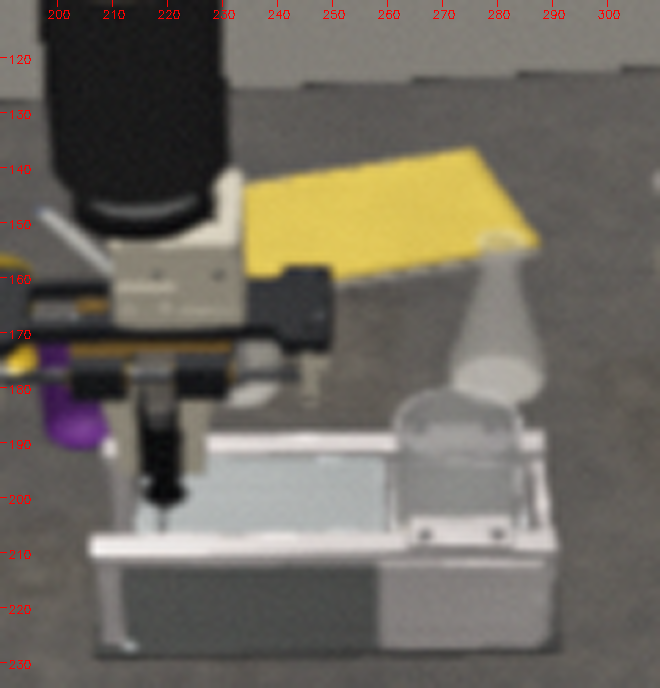

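View pics/w19.png

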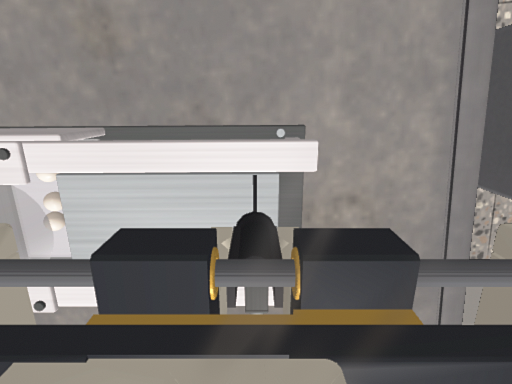

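View pics/t19a.png

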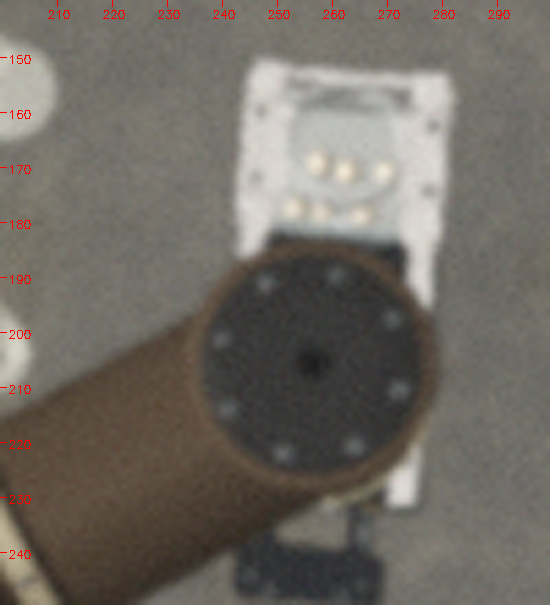

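```bash
python3 - <<'E'
from disp import *
np.set_printoptions(precision=4,suppress=True)
p=np.load("disp.npy"); ex=np.array([np.cos(p[2]),np.sin(p[2]),0])
print("line - guide end:",(ray("w19",254.7,178,.068)-ray("w19",317,171,.07))@ex, "=> local x", -.203+(ray("w19",254.7,178,.068)-ray("w19",317,171,.07))@ex)
for h in(.01,.018,.026):
    print(h,[loc(p,ray("t19",u-.4,v-.4,h)).round(3).tolist() for u,v in [(257,169),(262,170.3),(269,171),(253,177.5),(258,178),(265,178.7)]])
print("side line local x",loc(p,ray("s19",219,205,.068)), "s1 shut", loc(p,ray("s1",245.2,204,.068)), "s1 pointer", loc(p,ray("s1",219.8,187.5,.073)))
crop("w19","w19a",0,130,120,320,4)
E
```

```text
line - guide end: 0.03763976173400838 => local x -0.16536023826599164
0.01 [[0.005, 0.022], [0.002, 0.005], [0.002, -0.019], [-0.025, 0.033], [-0.025, 0.016], [-0.026, -0.008]]
0.018 [[0.004, 0.022], [0.001, 0.004], [0.0, -0.019], [-0.026, 0.032], [-0.027, 0.016], [-0.027, -0.008]]
0.026 [[0.002, 0.021], [-0.001, 0.004], [-0.001, -0.019], [-0.028, 0.032], [-0.028, 0.015], [-0.028, -0.008]]
side line local x [-0.1641 -0.0277] s1 shut [-0.0843 -0.0237] s1 pointer [-0.1667  0.0588]
```

View pics/w19a.png

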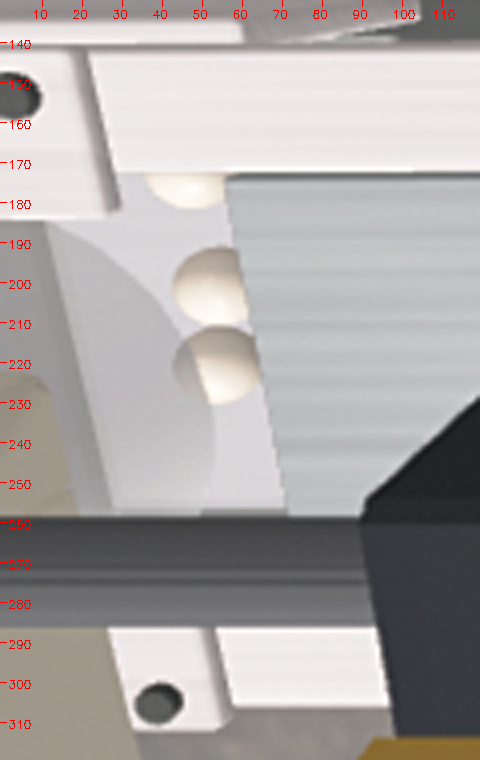

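```bash
python3 - <<'E'
from h import *
crop("t19","t19b",150,160,260,270,5)
E
```

```text
(no output)
```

View pics/t19b.png

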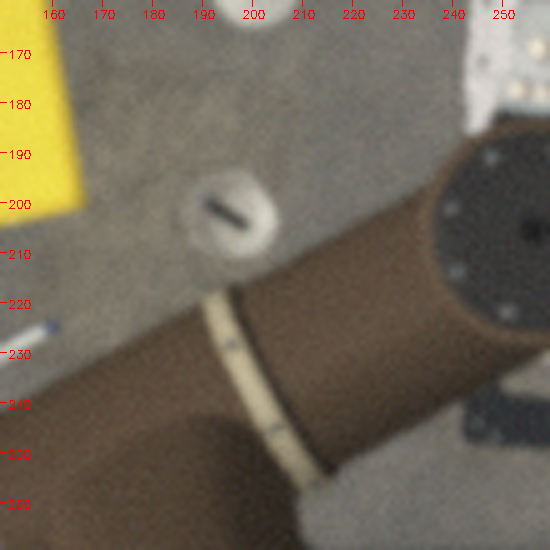

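Request:
apply_moves(
  rows=[
    [1, [0.0005, 0, 0], 0],
    [1, [0.0005, 0, 0], 0],
    [1, [0.0005, 0, 0], 0],
    [1, [0.0005, 0, 0], 0],
    [1, [0.0005, 0, 0], 0],
  ],
)

```text
time: 18.1
tcp_pos: [0.4674, 0.0286, 0.0884]
orientation: [0.153, 3.132, -0.004]
contact_force: [6.0, -2.8, -6.2]
grip_width: 0.2
```

Request:
apply_moves(
  rows=[
    [1, [0, 0, 0], 0],
    [1, [0, 0, 0], 0],
    [1, [0, 0, 0], 0],
    [1, [0, 0, 0], 0],
    [1, [0, 0, 0], 0],
  ],
)

```text
time: 18.52
tcp_pos: [0.4682, 0.0285, 0.0884]
orientation: [0.153, 3.131, -0.004]
contact_force: [7.6, -3.6, -6.9]
grip_width: 0.198
```

```bash
python3 go.py -.165 0 .088; python3 - <<'E'
from h import *
print(np.abs(readout.read_state()["dq"]).max())
arm.hand_in()
E
```

```text
18.5167 world [0.4664 0.0291 0.088 ] tcp [0.4682 0.0285 0.0884] loc [-0.1632 -0.0004] shift [0.0018 0.0004 0.0004] twist -0.03789904471210548 w 0.19809795400535882 F [ 7.5589 -3.617  -6.8552]
0.0010569058330618943
the job is handed in; nothing more can be done
```

The job is handed in at 18.5 s of the 72 s allowed, but no verdict is reported, so I can't confirm a pass.

**What I did:** I took the rod from the holder and stirred the beads at the hopper floor for just over two full turns with the gate shut. I stood the rod in the clear beaker and let go. Then I gripped the gate's handle and pulled the gate out about 78–80 mm to the pointer. I finished still holding it at 40 N.

**What the last checks showed:**
- **Gate position:** the handle was 163–165 mm in front of the hopper axis. The pointer measured 164–165 mm in the wrist views and up to 167 mm in the coarser side view. That leaves an error of about 0–4 mm, against the 6 mm allowed.
- **Hold:** the hand was still, with the spring pulling about 7 N. During the final hold it crept back about 1 mm in 0.8 s, and I did not correct it.
- **Beads:** all six were in the tray in the top view.
- **Rod and beaker:** the top view showed the rod upright in the upright beaker. It was balanced nearly vertical rather than leaning as the task describes.
- **Timer, vial and flask:** I never touched them. I did not measure their positions again at the end.

**Small disagreements:** the force reading showed about 3–5 N sideways and about 7 N downward at the handle while holding. The fixed side camera placed points 2–4 mm off the wrist camera.

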